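Nest the tapered stoneware pots

TASK

Nest the three square tapered white pots on the cluttered kitchen table, one at a time and largest first: lower the middle-sized pot into the large pot, which stays standing where it is in the black tray, then lower the small pot into the middle one. Let each one down square and level, gently, until it just comes to rest on the tapered walls, and let go there: do not drop it or press it home, or they wedge and chip. Do not knock or shift the bottle, the jar or the pepper mill.

Things in the scene. Friction and masses are not known exactly. Their poses are not given: they have to be found in the camera images.
- large_mid (a point): Widest, shortest white stoneware pot, glazed (slippery), open top. Outside 71 mm square over the vertical top 26 mm, then tapering 0.12 mm per side per mm down to a 60.4 mm foot; cavity 61.1 mm square at the mouth, same taper, floor 6 mm. 70 mm tall, 0.45 kg. Point: on its axis, 35 mm above its underside; z up, x and y square to its sides. Stands in the tray, underside 4 mm above the table.
- medium_mid (a point): Middle white stoneware pot, glazed (slippery), open top. Outside 64 mm square over the vertical top 26 mm, then tapering 0.12 mm per side per mm down to a 49.8 mm foot; cavity 54.1 mm square at the mouth, same taper, floor 6 mm. 85 mm tall, 0.24-0.39 kg. Point: on its axis, 42.5 mm above its underside; z up, x and y square to its sides. In the large pot (any quarter turn) the walls meet with rim 38 mm above that rim, point 31 mm above that point.
- small_mid (a point): Narrowest, tallest white stoneware pot, glazed (slippery), open top. Outside 57 mm square over the vertical top 26 mm, then tapering 0.12 mm per side per mm down to a 38.0 mm foot; cavity 47.1 mm square at the mouth, same taper, floor 6 mm. 105 mm tall, 0.21-0.34 kg. Point: on its axis, 52.5 mm above its underside; z up, x and y square to its sides. In the middle pot (any quarter turn) the walls meet with rim 38 mm above that rim, point 28 mm above that point.
- tray: low black plastic tray, 230 (along its x) x 130 x 28 mm, fixed, with a flat kitchen scale set in its +x half (24 mm high at most above the table). Origin: centre of its underside. The large pot stands in its -x half. The scale plays no part.
- bottle: bystander, loose: amber glass bottle with a red cap, 60 mm across, 190 mm tall, 0.45 kg. Origin: centre of its underside.
- jar: bystander, loose: clear glass jar with a black lid, 64 mm across, 175 mm tall, 0.45 kg. Origin: centre of its underside.
- mill: bystander, loose: dark wooden pepper mill, 56 mm across at most, 185 mm tall, 0.4 kg. Origin: centre of its underside.
Not all that is in view belongs to the job. Leave any purple look-alike of the part that bears small_mid alone.

How it is judged:
By the outcome, as a careful person would: the job done as asked, in the order asked, and still so for the second after the job is handed in, with the robot touching nothing.
It also fails if it takes over 69 s, if anything falls off the work surface, if the arm or the gripper's body presses on something with over 40 N, if the wrist force passes 120 N, or if a joint passes its speed limit or range.

ROBOT

A 7-joint arm with a two-finger parallel gripper is mounted at the origin on the work surface. World frame = base frame: x ahead of the robot, y to its left, z up, the work surface at z = 0. Lengths are in m, angles in rad, forces in N, time in s.
With the tool pointing down it reaches from about 0.425 to 0.875 m from the base axis. Payload 8.4 kg.
Tool frame: the origin (TCP) lies midway between the tips of the shut fingers; the grasp point (between the pads) lies env.grip_depth behind it (env.grip_depth is the distance from the TCP to the grasp point, in m); z points along the fingers, x is the direction in which the jaws open and shut, and the axes are right-handed (so a half turn about z gives the same grasp; the last joint's range is limited). The gripper opens to 87 mm and grips with 3 to 60 N. Pads are 19 mm wide; open, the fingers measure 117 mm over their backs; the gripper's body (75 mm by 190 mm) begins 51 mm behind the grasp point.
Start: joints at [-0.099, 0.333, 0.04, 1.465, -0.013, 1.343, -0.059], TCP at [0.65, -0, 0.201] pointing down, gripper open.
Joint ranges: [-2.58, 2.58], [-0.38, 2.09], [-1.3, 1.39], [0.25, 2.4], [-1.5, 4.64], [0.08, 2.09], [-2.65, 2.65]. Speed limits (rad/s): [2.22, 2.22, 2.79, 2.79, 3.14, 3.14, 3.14].

INTERFACE

Orientations are given as a 3x3 rotation matrix whose columns are the frame's x, y, z axes.
In Python, from bench import env, snapshot, camera_model, order gives the robot as it stands. The module is installed in compiled form; this text tells all that it offers.
- The arm moves only by the tool servo_tool, never from a script. Its argument "deltas" is a list of rows, each a list of 2 entries, a list of its own where there are three numbers: the shift along the tool's x, y, z in cm, then the turn about the tool's z in units of 5 degrees (1.0 is 5 degrees). In form: [[[dx, dy, dz], twist], ...]. A call has 1 to 10 rows; each row is the pose to reach, as a shift and turn from the pose commanded when the call began, along the tool's axes at that moment; what a row does not reach only later rows make up. A row lasts 1/12 s, in which the tool goes at most 41.7 mm and 7.16 degrees, less where a joint would pass 70% of its speed; a pose out of reach is approached as far as the arm can. A call with a gripper value outside its range is refused whole. "hand" is the closure, from -1 (fully open) to 1 (shut), so that 0 is half open, set as the call begins (left out, the last holds). The fingers move at their own pace and stop on an object; "force" is the grip in N (left out, the last holds). Time passes only in rows, so rows that repeat a pose let the fingers close. It gives the time, the measured TCP pose, the force and the opening at its end, in the units of the state.
- env.observe(): the state, without advancing time (a new reading comes with each control period).
- snapshot(name): name is "scene" or "side" or "wrist"; returns the picture (480x640x3 uint8, red, green, blue); there is no depth.
- camera_model(name): a dict with "K" (3x3 intrinsics, pixels), "dist_coeffs" ([k1, k2, p1, p2, k3] as OpenCV has them; the pictures are not rectified), "xyz" and "rotation" of the camera in the world. Camera axes: x right, y down, z forward; pixel columns grow to the right and rows downward; lengths in m; the calibration is good to about 2 mm. A picture is of the moment at which its call begins: read the wrist's pose just before it. camera_model takes no time and is no camera call; for the wrist camera it gives the pose at the moment of the call.
- order.job_done(): hands the job in, once; it reports no verdict.
The state is a dict: "time_s": time; "qpos": joint angles; "qd": joint speeds; "joint_efforts": joint torques, N m; "tcp_pos": TCP position; "tool_rot": TCP orientation; "wrist_force": force on the tool from outside, world axes, zero at the start; "ft_torque": the same for the moment, N m; "width": opening from 0.0 (shut) to 1.0 (fully open).
Only numpy, scipy, OpenCV 4.12 (cv2) and the standard library are available. Lean on these libraries where they do the work, as an engineer would, in place of code of your own. Each camera call takes 0.05 s, during which the arm holds its last target.

## Working session

There is one attempt and no reset: what is moved stays moved. The work goes in short steps, Python scripts to look and compute and a tool call to move; the robot and the scene stay as the last step left them, time stands still between calls to the robot, and variables do not carry over. Pictures are saved under pics/ and viewed, and the job is handed in when it is done.

Besides the shell and the picture viewer there is one more tool, called as name(argument=value, ...) on one line, values as JSON. servo_tool: Moves the arm, as the interface text tells. Its arguments: {"type":"object","properties":{"deltas":{"type":"array"},"hand":{"type":"number"},"force":{"type":"number"}},"required":["deltas"]}

```bash
mkdir -p pics; cat > h.py <<'E'
import numpy as np, cv2
from bench import env, snapshot, camera_model, order
def save(n,f):
    cm=camera_model(n); im=snapshot(n); cv2.imwrite('pics/'+f,im[:,:,::-1]); 
    np.savez('pics/'+f+'.npz',im=im,K=cm['K'],d=cm['dist_coeffs'],t=cm['xyz'],R=cm['rotation']); return im,cm
def load(f):
    z=np.load('pics/'+f+'.npz'); return z['im'],dict(K=z['K'],dist_coeffs=z['d'],xyz=z['t'],rotation=z['R'])
def ray(cm,uv):
    p=cv2.undistortPoints(np.array(uv,float).reshape(-1,1,2),np.array(cm['K']),np.array(cm['dist_coeffs'])).reshape(-1,2)
    return np.c_[p,np.ones(len(p))]@np.array(cm['rotation']).T
def onz(cm,uv,z):
    r=ray(cm,uv); o=np.array(cm['xyz']); return o+r*((z-o[2])/r[:,2])[:,None]
def proj(cm,P):
    R=np.array(cm['rotation']); t=-R.T@np.array(cm['xyz'])
    return cv2.projectPoints(np.array(P,float).reshape(-1,1,3),cv2.Rodrigues(R.T)[0],t,np.array(cm['K']),np.array(cm['dist_coeffs']))[0].reshape(-1,2)
E
python3 - <<'E'
from h import *
s=env.observe(); print(s, env.grip_depth)
for n in('scene','side','wrist'):
    im,cm=save(n,n+'0.png'); print(n,np.array(cm['xyz']).round(3),np.array(cm['rotation']).round(2).tolist(),np.array(cm['K']).round(0).tolist())
E
```

```text
{'time_s': 0.0, 'qpos': array([-0.09920344,  0.33389773,  0.03987623,  1.46626479, -0.01337104,
        1.34327161, -0.05849542]), 'qd': array([ 0.00032843,  0.00166697,  0.00015935, -0.00225987, -0.00079638,
        0.00147146,  0.00010594]), 'joint_efforts': array([ 1.06989024e-03, -6.56351209e+01,  1.33598529e+00, -4.03798449e+01,
       -5.97442500e-02,  4.47441044e-02,  1.62792835e-04]), 'tcp_pos': array([ 6.49510775e-01, -4.14463497e-05,  2.00471016e-01]), 'tool_rot': array([[ 9.99998767e-01, -4.75014699e-06, -1.57015993e-03],
       [-4.96342799e-06, -9.99999991e-01, -1.35830064e-04],
       [-1.57015927e-03,  1.35837689e-04, -9.99998758e-01]]), 'wrist_force': array([-0.82570406,  1.25662697,  0.02331883]), 'ft_torque': array([-8.63119767e-05,  1.74130202e-02, -8.49816513e-03]), 'width': 0.993346623543404} 0.0187
scene [1.591 0.053 0.834] [[-0.05, 0.59, -0.81], [1.0, 0.05, -0.03], [0.02, -0.81, -0.59]] [[497.0, 0.0, 312.0], [0.0, 497.0, 244.0], [0.0, 0.0, 1.0]]
side [0.29  0.899 0.577] [[-0.95, -0.13, 0.27], [-0.3, 0.46, -0.84], [-0.02, -0.88, -0.48]] [[450.0, 0.0, 326.0], [0.0, 450.0, 246.0], [0.0, 0.0, 1.0]]
wrist [0.648 0.067 0.384] [[1.0, 0.0, -0.0], [0.0, -0.97, -0.24], [-0.0, 0.24, -0.97]] [[391.0, 0.0, 320.0], [0.0, 391.0, 243.0], [0.0, 0.0, 1.0]]
```

View pics/scene0.png

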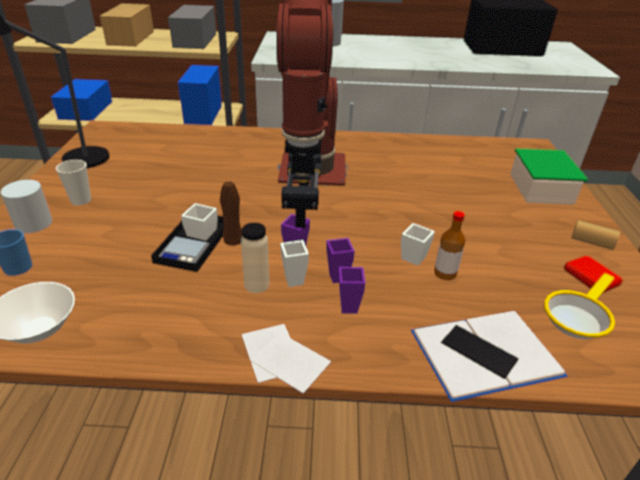

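View pics/side0.png

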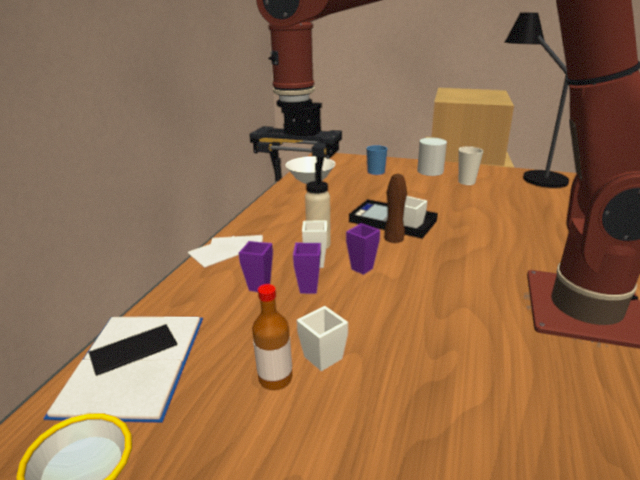

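View pics/wrist0.png

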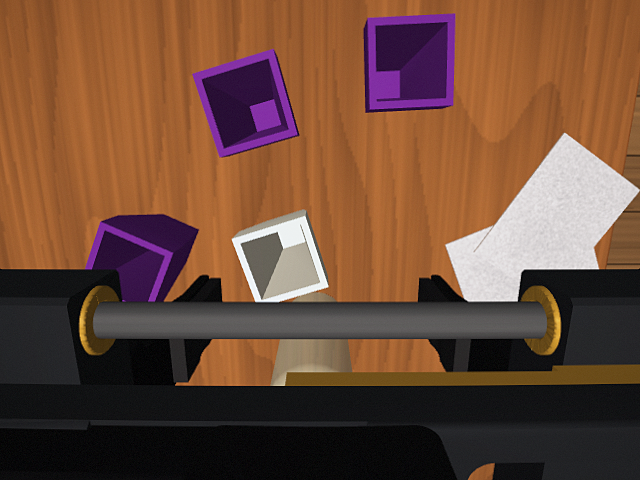

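```bash
python3 - <<'E'
from h import *
a,_=load('scene0.png');b,_=load('side0.png')
def crop(im,x,y,w,h,s): return cv2.resize(im[y:y+h,x:x+w],None,fx=s,fy=s,interpolation=cv2.INTER_CUBIC)
o=np.vstack([np.hstack([crop(a,150,170,100,75,4),crop(a,380,200,100,75,4)]),np.hstack([crop(a,225,215,100,75,4),crop(b,270,280,100,75,4)])])
cv2.imwrite('pics/crops.png',o[:,:,::-1])
_,cs=load('scene0.png');_,cd=load('side0.png');_,cw=load('wrist0.png')
# rough bases/caps
print('mill base/top',onz(cs,[[232,238]],0.0),onz(cs,[[231,184]],0.185),onz(cd,[[397,176]],.185))
print('bottle top',onz(cs,[[459,215]],0.19),onz(cd,[[267,291]],.19))
print('jar top',onz(cs,[[254,231]],0.175),onz(cd,[[317,186]],.175))
print('small rim wrist',onz(cw,[[233,238],[306,211],[328,288],[262,305]],0.105))
E
```

```text
mill base/top [[ 0.44566101 -0.21169498  0.        ]] [[ 0.45965296 -0.19829817  0.185     ]] [[ 0.45382177 -0.19898028  0.185     ]]
bottle top [[0.5698766  0.37374858 0.19      ]] [[0.55556239 0.38168791 0.19      ]]
jar top [[ 0.65444128 -0.11062028  0.175     ]] [[ 0.63749605 -0.10191514  0.175     ]]
small rim wrist [[ 5.84050831e-01  1.01963973e-04  1.05000000e-01]
 [ 6.37991090e-01  2.01997327e-02  1.05000000e-01]
 [ 6.54231236e-01 -3.89008147e-02  1.05000000e-01]
 [ 6.03532399e-01 -5.28691374e-02  1.05000000e-01]]
```

View pics/crops.png

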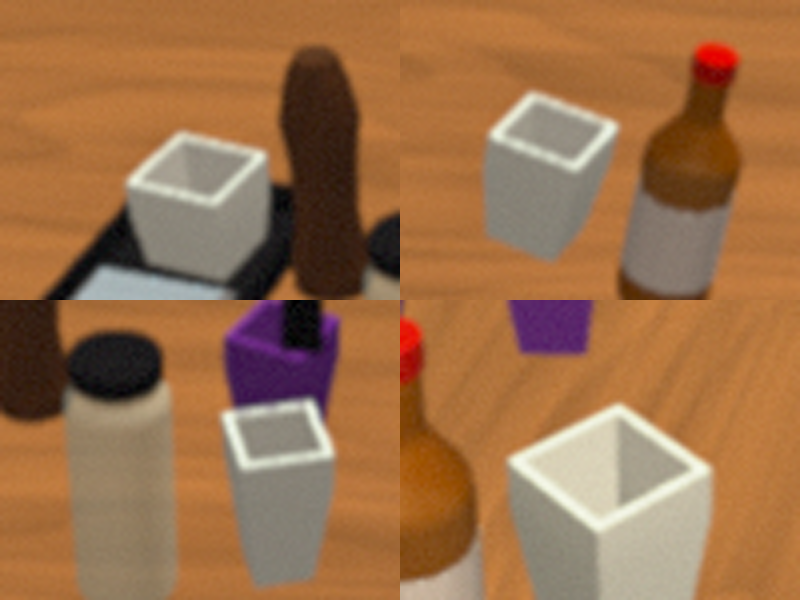

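The picture shows the white large pot in the tray beside the mill (scene ~200,215), the medium next to the bottle (~418,240), and the small next to the jar (~294,250).

```bash
python3 - <<'E'
from h import *
_,cs=load('scene0.png');_,cd=load('side0.png')
def q(n,cm,c,o,z):
    c=np.array(c)/4+o-0.375
    P=onz(cm,c,z); m=P.mean(0); e=np.roll(P,-1,0)-P
    print(n,m.round(4),'sides',np.linalg.norm(e,axis=1).round(4),'ang',np.degrees(np.arctan2(e[:,1],e[:,0])).round(1)%90)
q('large',cs,[(183,131),(268,155),(212,204),(128,180)],(150,170),.074)
q('med',cs,[(133,91),(219,126),(175,171),(89,135)],(380,200),.085)
q('small',cs,[(221,115),(315,99),(334,156),(240,171)],(225,215),.105)
q('med side',cd,[(218,104),(312,168),(200,233),(108,162)],(270,280),.085)
E
```

```text
large [ 0.4274 -0.3025  0.074 ] sides [0.0724 0.0698 0.069  0.0707] ang [68.2 68.7 68.8 71.4]
med [0.4975 0.3003 0.085 ] sides [0.0648 0.0649 0.0632 0.0655] ang [54.4 56.  54.9 57.3]
small [ 0.6207 -0.0203  0.105 ] sides [0.0609 0.0597 0.0583 0.0578] ang [20.6 14.6 19.  17. ]
med side [0.4957 0.3002 0.085 ] sides [0.0637 0.0647 0.0639 0.0643] ang [58.  58.9 57.7 58.7]
```

servo_tool(deltas=[[[-1,-1.5,0],0.5],[[-3.5,-5,0],1.5],[[-6.5,-8.5,0],2.5],[[-9.5,-12.5,0],3.6],[[-12.5,-16.5,0],4.7],[[-15,-20,0],5.7],[[-17,-23,0],6.4],[[-18.2,-24.5,0],6.7],[[-18.6,-25,0],6.7],[[-18.6,-25,0],6.7]], hand=-1)

```text
time_s: 0.98
tcp_pos: [0.4619, 0.2528, 0.2014]
tool_rot: [[0.837, -0.547, -0.0], [-0.547, -0.837, 0.001], [-0.001, -0.0, -1.0]]
wrist_force: [0.1, -0.5, 0.2]
width: 0.999
```

```bash
python3 - <<'E'
from h import *
s=env.observe(); print(s['time_s'],s['tcp_pos'],s['tool_rot'].round(4),abs(s['qd']).max())
save('wrist','w1.png')
E
```

```text
0.9833 [0.46188478 0.25283754 0.20139518] [[ 8.371e-01 -5.470e-01 -4.000e-04]
 [-5.470e-01 -8.371e-01  5.000e-04]
 [-6.000e-04 -2.000e-04 -1.000e+00]] 0.06677539794604806
```

View pics/w1.png

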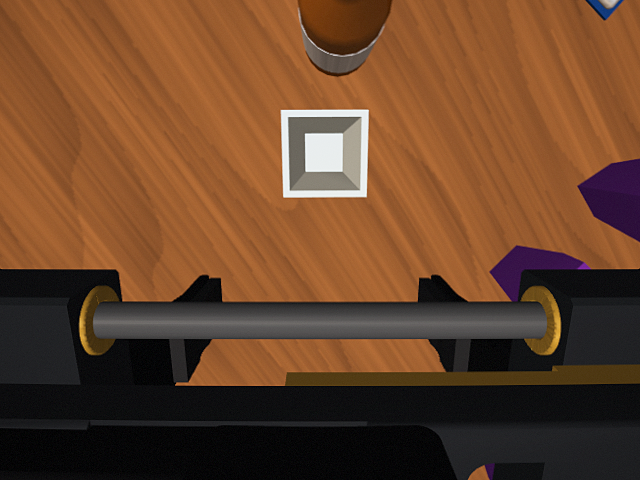

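The wrist view shows the medium pot's rim at (281–368, 110–197), nearly square to the tool.

```bash
cat >> h.py <<'E'
def rim(f,z,box,thr=None):
    im,cm=load(f); x0,y0,x1,y1=box
    g=im.min(2)[y0:y1,x0:x1]
    if thr is None: thr,_=cv2.threshold(g,0,255,cv2.THRESH_OTSU)
    m=(g>thr).astype(np.uint8)
    c=max(cv2.findContours(m,cv2.RETR_EXTERNAL,cv2.CHAIN_APPROX_NONE)[0],key=cv2.contourArea)
    h=cv2.convexHull(c).reshape(-1,2)+[x0,y0]
    W=onz(cm,h,z)[:,:2]
    (cx,cy),(w,hh),a=cv2.minAreaRect((W*1000).astype(np.float32))
    q=cv2.approxPolyDP(cv2.convexHull(c),0.05*cv2.arcLength(c,True),True).reshape(-1,2)+[x0,y0]
    P=onz(cm,q,z)[:,:2]; e=np.roll(P,-1,0)-P
    print(f,'thr',thr,'rect c',round(cx,1),round(cy,1),'size',round(w,1),round(hh,1),'ang',round(a%90,2))
    print(' quad',q.tolist(),'c',(P.mean(0)*1000).round(1),'sides',(1000*np.linalg.norm(e,axis=1)).round(1),'ang',(np.degrees(np.arctan2(e[:,1],e[:,0]))%90).round(1))
    return cx/1000,cy/1000,a
def rel(p):
    s=env.observe(); R=s['tool_rot']; d=np.array(p)-s['tcp_pos']
    print('tcp',s['tcp_pos'].round(4),'yaw',np.degrees(np.arctan2(R[1,0],R[0,0])).round(2),'tool delta cm',(R.T@d*100).round(2))
E
python3 - <<'E'
from h import *
for t in(None,150,215): r=rim('w1.png',.085,(230,80,420,240),t)
rel((r[0],r[1],.085-.013-.0187))
E
```

```text
w1.png thr 133.0 rect c 495.8 301.1 size 64.4 64.6 ang 57.24
 quad [[368, 110], [366, 196], [284, 197], [281, 110]] c [496.  300.9] sides [63.1 63.2 63.9 63.7] ang [57.1 57.6 57.6 56.9]
w1.png thr 150 rect c 495.6 301.0 size 63.9 64.6 ang 56.98
 quad [[368, 110], [366, 196], [284, 197], [281, 110]] c [496.  300.9] sides [63.1 63.2 63.9 63.7] ang [57.1 57.6 57.6 56.9]
w1.png thr 215 rect c 495.9 301.2 size 63.1 64.0 ang 56.87
 quad [[368, 110], [365, 196], [284, 196], [281, 110]] c [495.9 301.2] sides [63.1 62.4 63.1 63.7] ang [56.4 56.9 57.7 56.9]
tcp [0.4635 0.2506 0.2013] yaw -33.34 tool delta cm [-0.08 -6.01 14.8 ]
```

servo_tool(deltas=[[[-0.1,-2,0],-0.08],[[-0.1,-4.5,0],-0.08],[[-0.1,-6.0,0],-0.08],[[-0.1,-6.0,2],-0.08],[[-0.1,-6.0,5],-0.08],[[-0.1,-6.0,8],-0.08],[[-0.1,-6.0,11],-0.08],[[-0.1,-6.0,12],-0.08],[[-0.1,-6.0,12],-0.08],[[-0.1,-6.0,12],-0.08]])

```text
time_s: 1.87
tcp_pos: [0.4972, 0.2997, 0.0819]
tool_rot: [[0.837, -0.547, 0.0], [-0.547, -0.837, -0.0], [0.0, 0.0, -1.0]]
wrist_force: [1.0, -0.1, 1.8]
width: 0.996
```

```bash
python3 - <<'E'
from h import *
rel((.4958,.301,.085-.013-.0187))
save('scene','s2.png');save('wrist','w2.png');a,_=load('s2.png')
cv2.imwrite('pics/s2c.png',cv2.resize(a[150:300,340:540],None,fx=4,fy=4,interpolation=cv2.INTER_CUBIC)[:,:,::-1])
E
```

```text
tcp [0.4972 0.2997 0.0819] yaw -33.19 tool delta cm [-0.19 -0.03  2.86]
```

View pics/s2c.png

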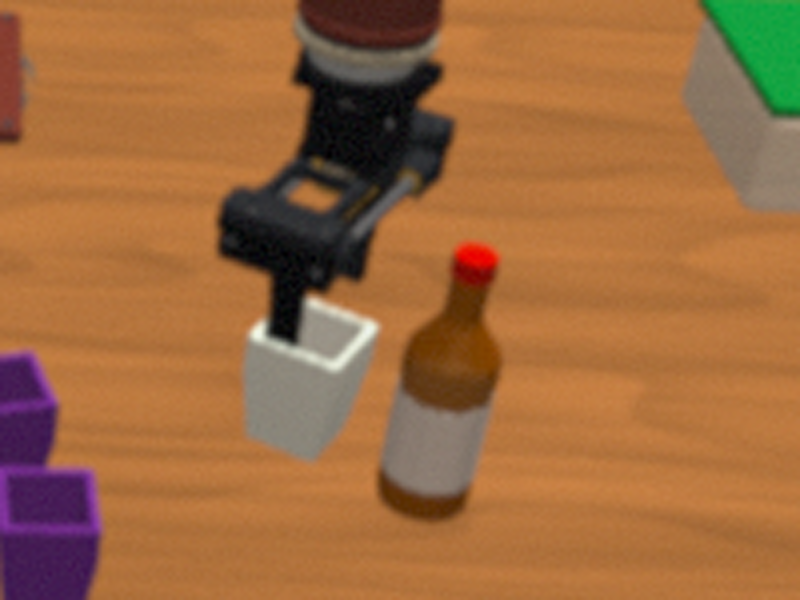

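View pics/w2.png

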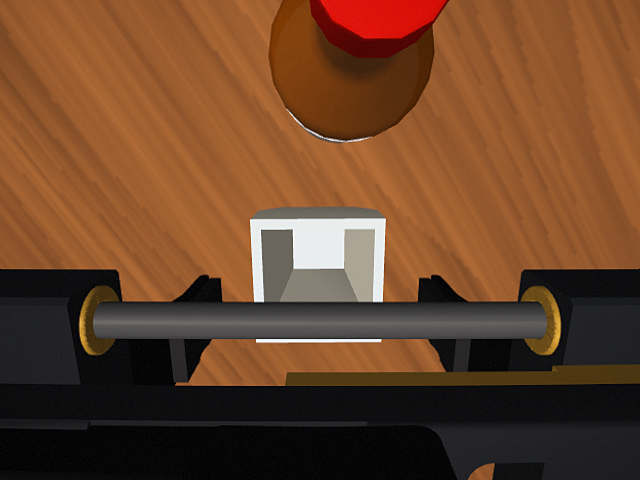

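The wrist view shows the rim between the fingers: far edge row 218 (cols 250–386), near edge about row 341 (cols 256–383).

```bash
python3 - <<'E'
from h import *
_,cm=load('w2.png')
P=onz(cm,[[250,218.5],[386,218.5],[383,342],[256,342]],.085)
print(P.round(4),P.mean(0)); e=np.diff(P,axis=0); print(np.linalg.norm(e,axis=1),np.degrees(np.arctan2(e[:,1],e[:,0])))
rel(tuple(P.mean(0)[:2])+(.0533,))
E
```

```text
[[0.4862 0.346  0.085 ]
 [0.5401 0.3108 0.085 ]
 [0.5059 0.2562 0.085 ]
 [0.4513 0.2919 0.085 ]] [0.49586599 0.30122448 0.085     ]
[0.06435724 0.06440212 0.06526093] [ -33.15577923 -122.10850919  146.8202375 ]
tcp [0.4978 0.3009 0.0835] yaw -33.14 tool delta cm [-0.19  0.09  3.02]
```

servo_tool(deltas=[[[-0.15,0,0.7],0],[[-0.15,0,1.6],0],[[-0.15,0,2.5],0],[[-0.15,0,2.9],0],[[-0.15,0,2.9],0],[[-0.15,0,2.9],0]])

```text
time_s: 2.47
tcp_pos: [0.4947, 0.3012, 0.0519]
tool_rot: [[0.838, -0.546, -0.001], [-0.546, -0.838, -0.001], [-0.0, 0.001, -1.0]]
wrist_force: [0.4, 0.4, 0.0]
width: 1.001
```

```bash
python3 - <<'E'
from h import *
rel((.4958,.3012,.0533)); print(env.observe()['wrist_force'],env.observe()['qd'].round(4))
E
```

```text
tcp [0.4947 0.3012 0.0519] yaw -33.1 tool delta cm [ 0.09 -0.06 -0.14]
[0.43474803 0.40184255 0.03607789] [ 0.0002 -0.01   -0.0017 -0.0118  0.0006  0.0038  0.0015]
```

servo_tool(deltas=[[[0,0,0],0],[[0,0,0],0],[[0,0,0],0],[[0,0,0],0],[[0,0,0],0],[[0,0,0],0]], hand=1, force=10)

```text
time_s: 2.97
tcp_pos: [0.4954, 0.3014, 0.0527]
tool_rot: [[0.838, -0.546, 0.001], [-0.546, -0.838, 0.0], [0.0, -0.001, -1.0]]
wrist_force: [0.7, -0.5, 1.4]
width: 0.736
```

servo_tool(deltas=[[[0,0,0],0],[[0,0,0],0],[[0,0,0],0]], force=30)

```text
time_s: 3.22
tcp_pos: [0.4954, 0.3014, 0.0526]
tool_rot: [[0.838, -0.546, 0.001], [-0.546, -0.838, 0.0], [0.0, -0.001, -1.0]]
wrist_force: [1.3, -1.2, 2.5]
width: 0.734
```

servo_tool(deltas=[[[0,0,-0.3],0],[[0,0,-1],0],[[0,0,-2],0],[[0,0,-3],0],[[0,0,-3],0],[[0,0,-3],0]])

```text
time_s: 3.72
tcp_pos: [0.4955, 0.3018, 0.0834]
tool_rot: [[0.838, -0.546, 0.002], [-0.546, -0.838, 0.001], [0.001, -0.002, -1.0]]
wrist_force: [-0.4, -1.3, -4.1]
width: 0.735
```

```bash
python3 - <<'E'
from h import *
s=env.observe();print(s['wrist_force'],s['ft_torque'],s['width'],s['tcp_pos'],s['time_s'])
save('wrist','w3.png')
E
```

```text
[-0.40869728 -1.27422876 -4.05078853] [-0.04265988  0.07999641 -0.01212921] 0.7346984323854673 [0.49554097 0.30181801 0.08344023] 3.7167
```

View pics/w3.png

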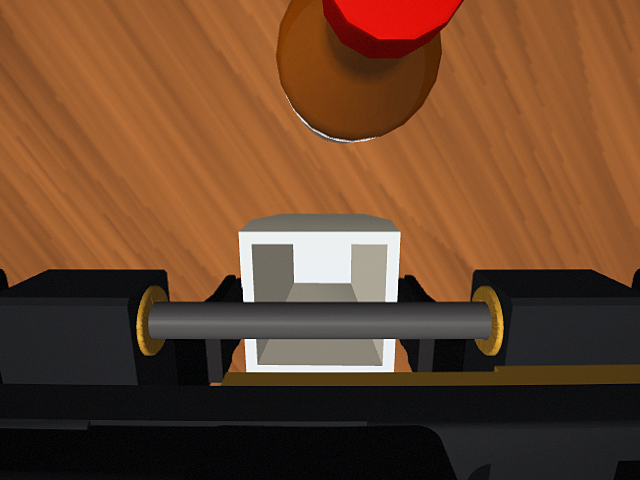

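Pot is held level: rim far edge row 232 (cols 239–400), near edge row 373 (cols 246–395).

```bash
python3 - <<'E'
from h import *
_,cm=load('w3.png')
for z in(.1158,):
    P=onz(cm,[[239,232],[400,232],[395,373],[246,373]],z)
    e=np.diff(P,axis=0); print(np.linalg.norm(e,axis=1),np.degrees(np.arctan2(e[:,1],e[:,0])))
    rel(tuple(P.mean(0)))
rel((.427,-.3025,.25))
E
```

```text
[0.06404817 0.06323509 0.06528584] [ -33.08933815 -122.11922325  146.88448433]
tcp [0.4951 0.3015 0.0827] yaw -33.1 tool delta cm [-0.13 -0.09 -3.31]
tcp [0.4951 0.3015 0.0827] yaw -33.1 tool delta cm [ 27.28  54.31 -16.76]
```

servo_tool(deltas=[[[0,0,-1],0],[[0,0,-3],0],[[0,0,-6],0],[[0,0,-9],0],[[0,0,-12],0],[[0,0,-15],0],[[0,0,-17],0],[[0.3,0.7,-18],0],[[1,2.2,-18],0],[[2,4.3,-18],0]])

```text
time_s: 4.6
tcp_pos: [0.4874, 0.2541, 0.2614]
tool_rot: [[0.839, -0.544, -0.001], [-0.544, -0.839, -0.0], [-0.001, 0.001, -1.0]]
wrist_force: [-0.2, -0.3, -3.3]
width: 0.733
```

servo_tool(deltas=[[[1.3,2.8,0],0],[[2.6,5.6,0],0],[[3.9,8.4,0],0],[[5.2,11.2,0],0],[[6.5,14,0],0],[[7.8,16.8,0],0],[[9.1,19.6,0],0],[[10.4,22.4,0],0],[[11.7,25.2,0],0],[[13,28,0],0]])

```text
time_s: 5.43
tcp_pos: [0.4418, -0.0538, 0.2604]
tool_rot: [[0.837, -0.547, -0.003], [-0.547, -0.837, 0.0], [-0.003, 0.001, -1.0]]
wrist_force: [0.1, 0.6, -3.2]
width: 0.731
```

servo_tool(deltas=[[[1.3,2.8,0],-0.2],[[2.6,5.6,0],-0.4],[[3.9,8.4,0],-0.7],[[5.2,11.2,0],-1],[[6.5,14,0],-1.3],[[7.8,16.8,0],-1.6],[[9.1,19.6,0],-1.9],[[10.4,22.4,0],-2.1],[[11.7,25.2,0],-2.3],[[12.5,27,0],-2.3]])

```text
time_s: 6.27
tcp_pos: [0.3978, -0.3488, 0.2605]
tool_rot: [[0.929, -0.371, -0.002], [-0.371, -0.929, 0.001], [-0.003, 0.0, -1.0]]
wrist_force: [0.1, 0.3, -3.0]
width: 0.729
```

servo_tool(deltas=[[[0.5,1,0],0],[[0.8,1.6,0],0],[[0.8,1.6,0],0],[[0.8,1.6,0],0],[[0.8,1.6,0],0]])

```text
time_s: 6.68
tcp_pos: [0.4029, -0.3622, 0.2618]
tool_rot: [[0.93, -0.367, -0.001], [-0.367, -0.93, 0.001], [-0.001, -0.001, -1.0]]
wrist_force: [1.3, -0.3, -3.8]
width: 0.731
```

```bash
python3 - <<'E'
from h import *
rel((.427,-.3025,.25))
s=env.observe();print(s['wrist_force'],s['width'],s['time_s'],abs(s['qd']).max())
save('wrist','w4.png');rel((.427,-.3025,.25))
E
```

```text
tcp [ 0.4029 -0.3622  0.2618] yaw -21.55 tool delta cm [ 0.05 -6.44  1.18]
[ 1.28854566 -0.3180713  -3.79978365] 0.73106274080552 6.6833 0.007538824227041888
tcp [ 0.4031 -0.3622  0.262 ] yaw -21.53 tool delta cm [ 0.03 -6.43  1.21]
```

View pics/w4.png

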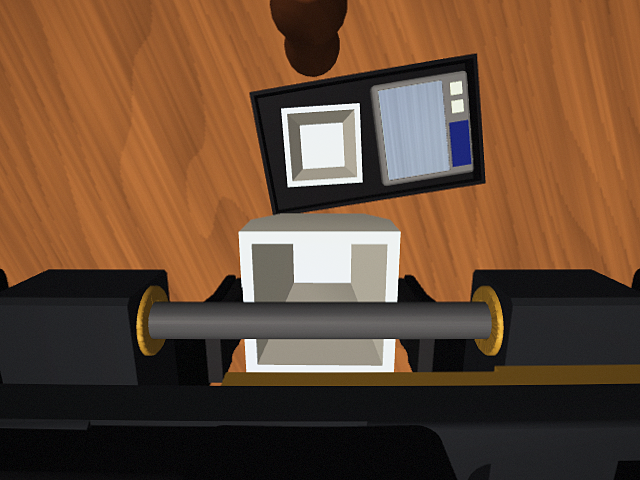

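Large pot's rim appears at (281–363, 103–188), turned slightly; the held pot has not slipped in the grip (same pixels as before).

```bash
python3 - <<'E'
from h import *
for t in(150,190,215): r=rim('w4.png',.074,(272,90,368,200),t)
rel((r[0],r[1],.25))
im,cm=load('w4.png')
# held pot in same image
P=onz(cm,[[239,232],[400,232],[395,373],[246,373]],env.observe()['tcp_pos'][2]+.0331);rel(tuple(P.mean(0)))
print(proj(cm,[[.4274,-.3025,.074]]))
E
```

```text
w4.png thr 150 rect c 427.6 -301.5 size 71.5 71.0 ang 72.24
 quad [[358, 103], [362, 181], [288, 186], [281, 108]] c [ 427.7 -301.2] sides [70.2 70.1 70.6 69.8] ang [72.9 72.3 72.6 72. ]
w4.png thr 190 rect c 427.6 -301.6 size 71.0 71.0 ang 72.19
 quad [[358, 103], [362, 181], [288, 186], [281, 109]] c [ 427.6 -301.4] sides [70.2 70.1 69.7 69.9] ang [72.9 72.3 72.6 72.7]
w4.png thr 215 rect c 427.7 -301.5 size 70.9 70.8 ang 72.11
 quad [[358, 103], [361, 181], [288, 186], [281, 109]] c [ 427.4 -301.3] sides [70.1 69.2 69.7 69.9] ang [72.1 72.4 72.6 72.7]
tcp [ 0.4031 -0.3622  0.262 ] yaw -21.53 tool delta cm [ 0.05 -6.55  1.21]
tcp [ 0.4031 -0.3622  0.262 ] yaw -21.53 tool delta cm [-0.17 -0.11 -3.31]
[[322.47677069 146.76155812]]
```

servo_tool(deltas=[[[0.05,-1,0],-0.2],[[0.1,-2.5,0],-0.4],[[0.15,-4.5,0],-0.76],[[0.2,-6,0],-0.76],[[0.2,-6.45,0],-0.76],[[0.2,-6.45,1.5],-0.76],[[0.2,-6.45,4],-0.76],[[0.2,-6.45,6.5],-0.76],[[0.2,-6.45,9],-0.76],[[0.2,-6.45,11],-0.76]])

```text
time_s: 7.57
tcp_pos: [0.4288, -0.3023, 0.1507]
tool_rot: [[0.953, -0.303, -0.001], [-0.303, -0.953, 0.001], [-0.001, -0.001, -1.0]]
wrist_force: [-0.5, -0.5, -3.4]
width: 0.734
```

servo_tool(deltas=[[[0,0,0.8],0],[[0,0,1],0],[[0,0,1],0],[[0,0,1],0]])

```text
time_s: 7.9
tcp_pos: [0.4296, -0.3043, 0.1437]
tool_rot: [[0.952, -0.305, 0.002], [-0.305, -0.952, -0.001], [0.002, 0.0, -1.0]]
wrist_force: [-0.1, -0.5, -3.2]
width: 0.73
```

```bash
python3 - <<'E'
from h import *
rel((.4276,-.3015,.0796))
s=env.observe();print(s['wrist_force'],s['width'],s['time_s'],abs(s['qd']).max())
save('wrist','w5.png');a,_=save('scene','s5.png');b,_=save('side','d5.png')
x=cv2.resize(a[150:270,130:290],None,fx=5,fy=5,interpolation=cv2.INTER_CUBIC);cv2.imwrite('pics/s5c.png',x[:,:,::-1])
x=cv2.resize(b[130:250,330:490],None,fx=5,fy=5,interpolation=cv2.INTER_CUBIC);cv2.imwrite('pics/d5c.png',x[:,:,::-1])
E
```

```text
tcp [ 0.4296 -0.3043  0.1437] yaw -17.76 tool delta cm [-0.28 -0.2   6.41]
[-0.07608472 -0.48025012 -3.22611829] 0.7296821827437555 7.9 0.006626021944944611
```

View pics/w5.png

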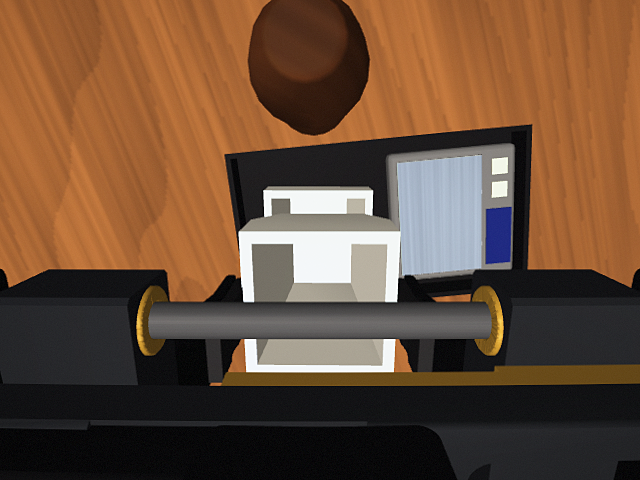

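View pics/s5c.png

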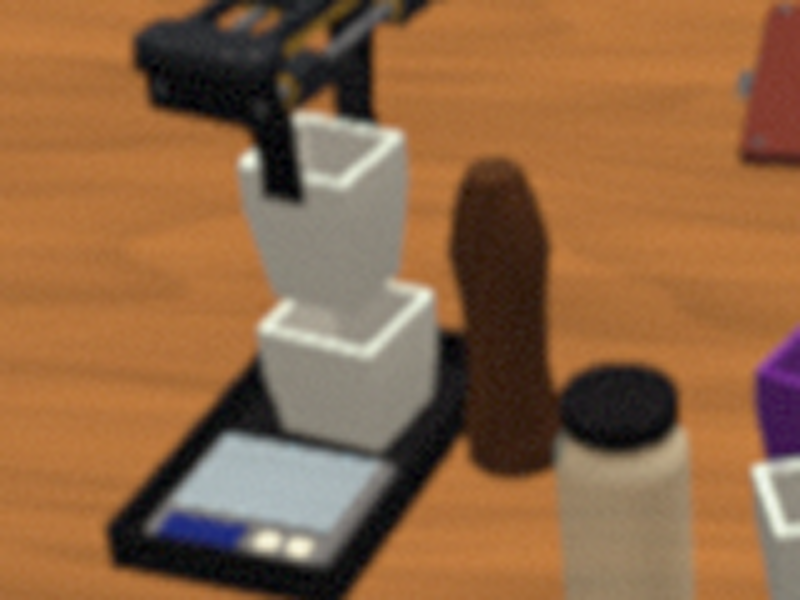

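View pics/d5c.png

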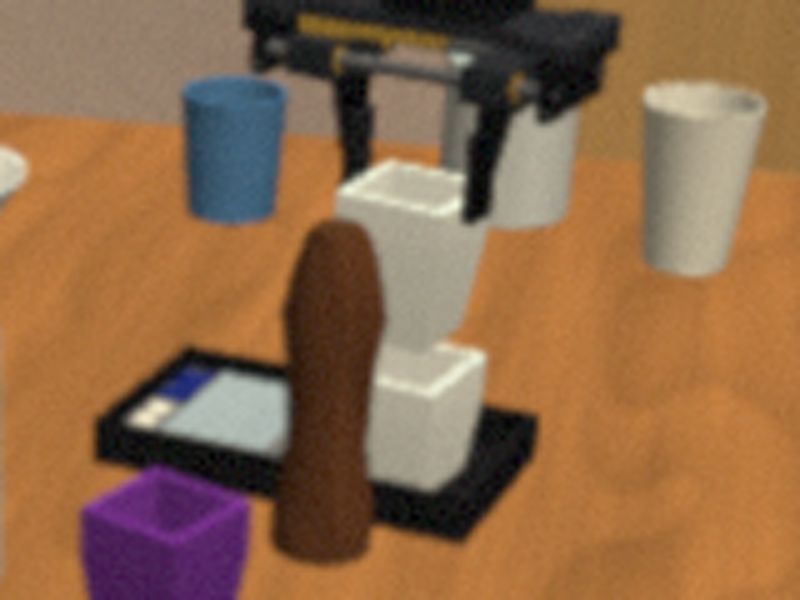

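Wrist view: large pot's far rim edge at row 187, columns 263–373, parallel with the held pot's rim (row 232). Let me compare the two.

```bash
python3 - <<'E'
from h import *
im,cm=load('w5.png'); g=im.min(2).astype(int)
print(g[195,255:272],g[195,366:382]); print(g[180:195,300],g[180:195,340])
R=env.observe()['tool_rot']; 
def far(uv,z,h):
    P=onz(cm,uv,z); print('len',np.linalg.norm(P[1]-P[0]),'ang',np.degrees(np.arctan2(*(P[1]-P[0])[1::-1]))); return P.mean(0)+R[:,1]*h
L=far([[263.5,187],[373.5,187]],.074,.0355)
z=env.observe()['tcp_pos'][2]+.0324
M=far([[239,232],[400,232]],z,.032)
M2=onz(cm,[[239,232],[400,232],[395,373],[246,373]],z).mean(0)
print(L,M,M2,'L-M tool mm',(R.T@(L-M)*1000).round(1),(R.T@(L-M2)*1000).round(1))
# camera-based centres from the fixed cameras
def q(n,f,c,o,z,s=5):
    _,cm=load(f);c=np.array(c)/s+o-.4;P=onz(cm,c,z);m=P.mean(0);print(n,m.round(4),(np.linalg.norm(np.roll(P,-1,0)-P,axis=1)*1000).round(1)); return m
a=q('L',"s5.png",[(305,375-90),(436,290),(365,357),(258,328)][1:]+[(328,265)],(130,150),.074)
E
```

```text
[ 30  31  29  33  31  28  25   7 147 255 248 245 244 244 244 245 245] [244 244 244 244 245 251 255   0  15  27  23  26  27  28  27  25]
[ 28  32  30  27  24  16  90 135 128 116 200 246 246 245 244] [ 30  29  25  26  25  14  68 116 129 117 200 246 247 244 244]
len 0.07114247812812402 ang -17.753621506339865
len 0.06403818813155342 ang -17.765251947202803
[ 0.42871623 -0.29956749  0.07400297] [ 0.42803173 -0.30324326  0.17598665] [ 0.4283789  -0.3029777   0.17598397] L-M tool mm [ -0.7  -3.7 102. ] [ -0.9  -3.4 102. ]
L [ 0.4279 -0.3026  0.074 ] [75.1 69.4 72.3 70.4]
```

```bash
python3 - <<'E'
from h import *
im,cm=load('w5.png'); g=im.min(2).astype(int)
print(g[228:236,300],g[240,234:244],g[240,396:404],g[368:378,300])
R=env.observe()['tool_rot']
def far(uv,z,h):
    P=onz(cm,uv,z); return P.mean(0)+R[:,1]*h
L=far([[262.8,189.8],[372.7,189.8]],.074,.0355)
z=env.observe()['tcp_pos'][2]+.0324
for r in(231.5,232):
  M=far([[239,r],[400,r]],z,.032)
  print('L-M tool mm',(R.T@(L-M)*1000).round(1))
E
```

```text
[130 127 118 202 246 246 244 245] [ 61  54  60  22  23 255 251 245 243 245] [244 245 247 254 177 168 170 171] [243 244 246 255 132  20  21  29  28  24]
L-M tool mm [ -1.2  -1.7 102. ]
L-M tool mm [ -1.2  -1.9 102. ]
```

servo_tool(deltas=[[[-0.06,-0.06,0.2],0],[[-0.12,-0.13,0.6],0],[[-0.12,-0.13,1.2],0],[[-0.12,-0.13,1.9],0],[[-0.12,-0.13,2.7],0],[[-0.12,-0.13,3.5],0],[[-0.12,-0.13,4.2],0],[[-0.12,-0.13,4.8],0],[[-0.12,-0.13,5.0],0],[[-0.12,-0.13,5.0],0]])

```text
time_s: 8.88
tcp_pos: [0.4275, -0.3024, 0.0916]
tool_rot: [[0.952, -0.306, -0.001], [-0.306, -0.952, 0.0], [-0.001, 0.0, -1.0]]
wrist_force: [-0.0, -0.6, -3.2]
width: 0.729
```

```bash
cat > st.py <<'E'
from h import *
s=env.observe();R=s['tool_rot'];print('t',s['time_s'],'F',s['wrist_force'].round(2),'T',s['ft_torque'].round(3),'w',round(s['width'],4),'tcp',s['tcp_pos'].round(4),'yaw',np.degrees(np.arctan2(R[1,0],R[0,0])).round(2))
E
python3 st.py; python3 - <<'E'
from h import *
save('wrist','w6.png')
E
```

```text
t 8.8833 F [-0.01 -0.59 -3.21] T [-0.028  0.02   0.01 ] w 0.729 tcp [ 0.4275 -0.3024  0.0916] yaw -17.81
```

View pics/w6.png

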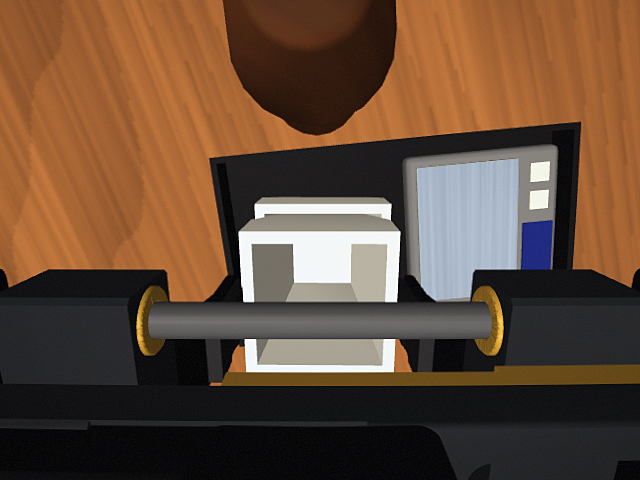

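```bash
python3 - <<'E'
from h import *
im,cm=load('w6.png'); g=im.min(2).astype(int)
print(g[195:210,300],g[209,246:262],g[209,384:398])
R=env.observe()['tool_rot']; z=env.observe()['tcp_pos'][2]+.0324
def edge(a,i0,thr,sg):
    pass
def far(uv,z,h): return onz(cm,uv,z).mean(0)+R[:,1]*h
row=[r for r in range(195,212) if g[r,300]>180][0]
lc=[c for c in range(240,270) if g[209,c]>180][0]; rc=[c for c in range(400,370,-1) if g[209,c]>180][0]
print(row,lc,rc)
L=far([[lc-.5,row-.3],[rc+.5,row-.3]],.074,.0355);M=far([[238.5,230.7],[399.5,230.7]],z,.032)
print('L-M tool mm',(R.T@(L-M)*1000).round(1))
E
```

```text
[ 23  49 104 132 128 129 129 122 143 236 250 245 244 245 244] [ 31  30  29  29  30  30  27   8 151 255 249 245 244 244 245 244] [245 244 244 244 245 250 255  60  11  27  25  26  22  28]
204 255 390
L-M tool mm [ 1.7  0.2 50.6]
```

servo_tool(deltas=[[[0.08,0,-0.1],0],[[0.15,0.02,-0.1],0],[[0.15,0.02,-0.1],0],[[0.15,0.02,-0.1],0]])

```text
time_s: 9.27
tcp_pos: [0.4294, -0.3032, 0.0936]
tool_rot: [[0.952, -0.306, 0.0], [-0.306, -0.952, -0.0], [0.0, -0.0, -1.0]]
wrist_force: [-0.8, 0.1, -2.6]
width: 0.731
```

```bash
cat > al.py <<'E'
import sys
from h import *
f,zl,hl,hm,off,r0=sys.argv[1],*map(float,sys.argv[2:7])  # image, lower rim z, half sizes, rim offset above tcp
s=env.observe();R=s['tool_rot'];z=s['tcp_pos'][2]+off
im,cm=save('wrist',f); g=im.min(2).astype(float)
def cross(a,i,thr):  # subpixel rising crossing between i-1 and i
    return i-1+(thr-a[i-1])/(a[i]-a[i-1])
def fr(col,a,b):
    v=g[:,col]; i=[r for r in range(a,b) if v[r]>185][0]; return cross(v,i,185)
def lr(row,a,b):
    v=g[row]; i=[c for c in range(a,320) if v[c]>185][0]; j=[c for c in range(b,320,-1) if v[c]>185][0]
    return cross(v,i,140), 639-cross(v[::-1],639-j,140)
rm0=int(r0)
rowM=fr(300,rm0,rm0+40); M=lr(int(rowM)+5,234,405)
rowL=fr(300,150,int(rowM)-8); L=lr(int(rowL)+4,230,410)
def far(uv,z,h): return onz(cm,uv,z).mean(0)+R[:,1]*h
print('M',rowM,M,'L',rowL,L)
PL=onz(cm,[[L[0],rowL],[L[1],rowL]],zl); print('L len',np.linalg.norm(PL[1]-PL[0]))
d=R.T@(far([[L[0],rowL],[L[1],rowL]],zl,hl)-far([[M[0],rowM],[M[1],rowM]],z,hm))*1000
print('L-M tool mm',d.round(2))
E
python3 st.py; python3 al.py w7.png .074 .0355 .032 .0324 222
```

```text
t 9.2667 F [-0.78  0.12 -2.58] T [ 0.073  0.285 -0.043] w 0.7307 tcp [ 0.4294 -0.3032  0.0936] yaw -17.8
M 230.8095238095238 (np.float64(237.92523364485982), np.float64(399.80419580419584)) L 202.46315789473684 (np.float64(250.625), np.float64(386.45098039215685))
L len 0.07117658712166582
L-M tool mm [-0.25 -0.36 51.99]
```

servo_tool(deltas=[[[-0.02,-0.04,0],0],[[-0.02,-0.04,0],0],[[-0.02,-0.04,0],0]])

```text
time_s: 9.57
tcp_pos: [0.4294, -0.3028, 0.0934]
tool_rot: [[0.952, -0.306, 0.0], [-0.306, -0.952, -0.0], [0.0, 0.0, -1.0]]
wrist_force: [-0.6, 0.3, -3.0]
width: 0.73
```

```bash
python3 st.py; python3 al.py w8.png .074 .0355 .032 .0324 222;python3 st.py
```

```text
t 9.5667 F [-0.56  0.29 -2.96] T [-0.04   0.024 -0.007] w 0.7296 tcp [ 0.4294 -0.3028  0.0934] yaw -17.8
M 230.7816091954023 (np.float64(237.9351851851852), np.float64(399.78767123287673)) L 203.47368421052633 (np.float64(251.0), np.float64(386.5275229357798))
L len 0.07101321606358678
L-M tool mm [-0.13  0.16 51.84]
t 9.6167 F [ 0.13  0.17 -3.33] T [-0.046  0.032 -0.032] w 0.7313 tcp [ 0.4294 -0.3028  0.0934] yaw -17.8
```

servo_tool(deltas=[[[0,0,0.2],0],[[0,0,0.4],0],[[0,0,0.6],0],[[0,0,0.8],0],[[0,0,0.95],0],[[0,0,1.0],0],[[0,0,1.0],0],[[0,0,1.0],0]])

```text
time_s: 10.28
tcp_pos: [0.4292, -0.3027, 0.0832]
tool_rot: [[0.952, -0.306, -0.0], [-0.306, -0.952, 0.0], [-0.0, 0.0, -1.0]]
wrist_force: [-2.3, 0.0, -3.6]
width: 0.731
```

```bash
python3 st.py; python3 al.py w9.png .074 .0355 .032 .0324 222;python3 st.py
```

```text
t 10.2833 F [-2.34  0.01 -3.57] T [ 0.111  0.612 -0.015] w 0.7311 tcp [ 0.4292 -0.3027  0.0832] yaw -17.8
M 230.7764705882353 (np.float64(237.95454545454547), np.float64(399.59895833333337)) L 206.43333333333334 (np.float64(249.54901960784315), np.float64(392.30348258706465))
L len 0.07116132648152565
L-M tool mm [ 1.    0.15 41.58]
t 10.3333 F [-2.12  0.82 -3.81] T [0.181 0.653 0.028] w 0.7298 tcp [ 0.4292 -0.3027  0.0833] yaw -17.8
```

servo_tool(deltas=[[[0,0,-0.2],0],[[-0.03,0,-0.5],0],[[-0.05,0,-0.6],0],[[-0.05,0,-0.6],0]])

```text
time_s: 10.67
tcp_pos: [0.4295, -0.3029, 0.0901]
tool_rot: [[0.952, -0.306, 0.002], [-0.306, -0.952, -0.001], [0.002, 0.0, -1.0]]
wrist_force: [1.0, -0.6, -3.5]
width: 0.734
```

```bash
python3 st.py; python3 al.py w10.png .074 .0355 .032 .0324 222;python3 st.py
```

```text
t 10.6667 F [ 1.01 -0.57 -3.5 ] T [ 0.009 -0.003 -0.011] w 0.7339 tcp [ 0.4295 -0.3029  0.0901] yaw -17.8
M 230.77528089887642 (np.float64(237.94495412844037), np.float64(399.7986111111111)) L 204.1764705882353 (np.float64(251.40104166666666), np.float64(389.08490566037733))
L len 0.07099837604950404
L-M tool mm [ 0.63  0.05 48.52]
t 10.7167 F [-0.68 -0.29 -2.67] T [-0.008  0.05  -0.018] w 0.7346 tcp [ 0.4293 -0.3028  0.0899] yaw -17.8
```

View pics/w9.png

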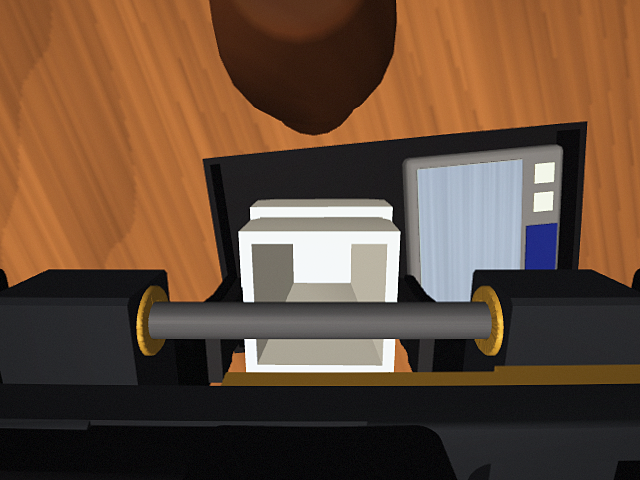

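servo_tool(deltas=[[[-0.1,0,0],0],[[-0.1,0,0],0],[[-0.1,0,0],0]])

```text
time_s: 10.97
tcp_pos: [0.4281, -0.3023, 0.0895]
tool_rot: [[0.952, -0.306, 0.001], [-0.306, -0.952, -0.0], [0.001, 0.0, -1.0]]
wrist_force: [0.5, -0.2, -2.9]
width: 0.733
```

```bash
python3 st.py; python3 al.py w11.png .074 .0355 .032 .0324 222;python3 st.py
```

```text
t 10.9667 F [ 0.47 -0.21 -2.88] T [-0.11  -0.241  0.021] w 0.7333 tcp [ 0.4281 -0.3023  0.0895] yaw -17.8
M 230.79761904761904 (np.float64(237.9351851851852), np.float64(399.80985915492954)) L 204.44565217391303 (np.float64(253.9351851851852), np.float64(392.3913043478261))
L len 0.07118271781403218
L-M tool mm [ 2.14  0.08 47.89]
t 11.0167 F [ 1.89 -0.06 -1.21] T [-0.059 -0.246 -0.013] w 0.7334 tcp [ 0.4281 -0.3023  0.0895] yaw -17.8
```

servo_tool(deltas=[[[0.09,0,0],0],[[0.09,0,0],0],[[0.09,0,0],0]])

```text
time_s: 11.27
tcp_pos: [0.4285, -0.3025, 0.0892]
tool_rot: [[0.952, -0.306, -0.001], [-0.306, -0.952, 0.0], [-0.001, 0.0, -1.0]]
wrist_force: [-0.0, 0.1, -3.9]
width: 0.731
```

```bash
python3 st.py; python3 al.py w12.png .074 .0355 .032 .0324 222;python3 st.py
```

```text
t 11.2667 F [-0.05  0.06 -3.87] T [0.01  0.064 0.003] w 0.7309 tcp [ 0.4285 -0.3025  0.0892] yaw -17.8
M 230.7764705882353 (np.float64(237.92523364485982), np.float64(399.8156028368794)) L 204.61607142857142 (np.float64(252.91509433962264), np.float64(391.45098039215685))
L len 0.07112425331499295
L-M tool mm [ 1.63  0.13 47.59]
t 11.3167 F [-0.6   0.17 -3.72] T [-0.039  0.026 -0.013] w 0.7266 tcp [ 0.4285 -0.3025  0.0892] yaw -17.8
```

servo_tool(deltas=[[[0.02,0,0.1],0],[[0.03,0,0.2],0],[[0.03,0,0.3],0],[[0.03,0,0.4],0],[[0.03,0,0.4],0],[[0.03,0,0.4],0]])

```text
time_s: 11.82
tcp_pos: [0.4289, -0.3026, 0.0853]
tool_rot: [[0.952, -0.306, -0.0], [-0.306, -0.952, 0.0], [-0.0, 0.0, -1.0]]
wrist_force: [0.4, 0.2, -2.4]
width: 0.735
```

```bash
python3 st.py; python3 al.py w13.png .074 .0355 .032 .0324 222;python3 st.py
```

```text
t 11.8167 F [ 0.39  0.18 -2.42] T [-0.047  0.01   0.017] w 0.7349 tcp [ 0.4289 -0.3026  0.0853] yaw -17.8
M 230.76190476190476 (np.float64(237.9351851851852), np.float64(399.80985915492954)) L 205.60526315789474 (np.float64(250.92523364485982), np.float64(392.3991416309013))
L len 0.07124057698214789
L-M tool mm [ 1.34  0.06 43.67]
t 11.8667 F [ 0.15 -0.65 -2.82] T [-0.001  0.038  0.02 ] w 0.729 tcp [ 0.4289 -0.3026  0.0853] yaw -17.8
```

Free of contact and centred. Lower in small steps now, watching force.

servo_tool(deltas=[[[0,0,0.07],0],[[0,0,0.14],0],[[0,0,0.21],0],[[0,0,0.28],0],[[0,0,0.28],0],[[0,0,0.28],0]])

```text
time_s: 12.37
tcp_pos: [0.429, -0.3026, 0.0826]
tool_rot: [[0.952, -0.306, 0.0], [-0.306, -0.952, -0.0], [0.0, 0.0, -1.0]]
wrist_force: [0.4, -0.3, -3.9]
width: 0.733
```

```bash
python3 st.py; python3 al.py w14.png .074 .0355 .032 .0324 222;python3 st.py
```

```text
t 12.3667 F [ 0.35 -0.3  -3.87] T [-0.061 -0.168 -0.014] w 0.7332 tcp [ 0.429  -0.3026  0.0826] yaw -17.8
M 230.7764705882353 (np.float64(237.88349514563106), np.float64(399.8273381294964)) L 206.59821428571428 (np.float64(249.62222222222223), np.float64(392.6020942408377))
L len 0.07104631199396785
L-M tool mm [ 1.06  0.14 40.96]
t 12.4167 F [ 0.5   0.58 -3.57] T [-0.075 -0.112  0.011] w 0.7289 tcp [ 0.429  -0.3027  0.0826] yaw -17.8
```

servo_tool(deltas=[[[0.02,0,0.05],0],[[0.03,0,0.1],0],[[0.03,0,0.15],0],[[0.03,0,0.15],0],[[0.03,0,0.15],0]])

```text
time_s: 12.83
tcp_pos: [0.4291, -0.3028, 0.0815]
tool_rot: [[0.952, -0.306, -0.0], [-0.306, -0.952, 0.0], [-0.0, -0.0, -1.0]]
wrist_force: [-2.4, 0.8, 5.8]
width: 0.733
```

```bash
python3 st.py
```

```text
t 12.8333 F [-2.43  0.82  5.78] T [ 0.407  1.056 -0.05 ] w 0.7327 tcp [ 0.4291 -0.3028  0.0815] yaw -17.81
```

servo_tool(deltas=[[[0,0,0.05],0],[[0,0,0.1],0],[[0,0,0.1],0],[[0,0,0.1],0]])

```text
time_s: 13.17
tcp_pos: [0.4292, -0.3029, 0.081]
tool_rot: [[0.952, -0.306, 0.0], [-0.306, -0.952, 0.0], [0.0, -0.0, -1.0]]
wrist_force: [-3.4, 1.8, 9.8]
width: 0.731
```

```bash
python3 st.py
```

```text
t 13.1667 F [-3.39  1.77  9.82] T [0.633 1.653 0.066] w 0.7311 tcp [ 0.4292 -0.3029  0.081 ] yaw -17.8
```

servo_tool(deltas=[[[-0.02,0,-0.1],0],[[-0.05,0,-0.15],0],[[-0.05,0,-0.15],0],[[-0.05,0,-0.15],0]])

```text
time_s: 13.5
tcp_pos: [0.429, -0.3027, 0.0816]
tool_rot: [[0.952, -0.306, 0.0], [-0.306, -0.952, -0.0], [0.001, 0.0, -1.0]]
wrist_force: [1.3, -1.3, -2.5]
width: 0.735
```

```bash
python3 st.py;python3 al.py w15.png .074 .0355 .032 .0324 222; python3 st.py
```

```text
t 13.5 F [ 1.3  -1.26 -2.52] T [-0.165 -0.159 -0.003] w 0.7347 tcp [ 0.429  -0.3027  0.0816] yaw -17.8
M 230.76136363636363 (np.float64(237.9351851851852), np.float64(400.13861386138615)) L 206.7764705882353 (np.float64(248.91509433962264), np.float64(392.85185185185185))
L len 0.07115944938716137
L-M tool mm [ 0.87  0.08 39.96]
t 13.55 F [ 1.86 -1.51 -1.41] T [-0.169 -0.19  -0.013] w 0.7319 tcp [ 0.429  -0.3027  0.0815] yaw -17.8
```

servo_tool(deltas=[[[0.02,0,0.03],0],[[0.02,0,0.06],0],[[0.02,0,0.06],0],[[0.02,0,0.06],0]])

```text
time_s: 13.88
tcp_pos: [0.4292, -0.3027, 0.0813]
tool_rot: [[0.952, -0.306, 0.0], [-0.306, -0.952, -0.0], [0.0, -0.0, -1.0]]
wrist_force: [-0.6, 0.8, 5.6]
width: 0.73
```

```bash
python3 st.py
```

```text
t 13.8833 F [-0.56  0.76  5.61] T [0.188 0.531 0.015] w 0.7299 tcp [ 0.4292 -0.3027  0.0813] yaw -17.8
```

servo_tool(deltas=[[[0,0,-0.04],0],[[0,0,-0.04],0],[[0,0,-0.04],0]])

```text
time_s: 14.13
tcp_pos: [0.4291, -0.3027, 0.0814]
tool_rot: [[0.952, -0.306, 0.0], [-0.306, -0.952, -0.0], [0.0, 0.0, -1.0]]
wrist_force: [1.0, -0.8, 0.7]
width: 0.736
```

```bash
python3 st.py
```

```text
t 14.1333 F [ 0.98 -0.84  0.68] T [-0.081  0.052  0.021] w 0.7359 tcp [ 0.4291 -0.3027  0.0814] yaw -17.8
```

servo_tool(deltas=[[[0,0,0],0],[[0,0,0],0],[[0,0,0],0]], force=3)

```text
time_s: 14.38
tcp_pos: [0.429, -0.3026, 0.0812]
tool_rot: [[0.952, -0.306, -0.0], [-0.306, -0.952, 0.0], [-0.0, 0.0, -1.0]]
wrist_force: [2.2, -1.2, -2.2]
width: 0.733
```

```bash
python3 st.py;python3 al.py w16.png .074 .0355 .032 .0324 222
```

```text
t 14.3833 F [ 2.24 -1.22 -2.16] T [-0.244 -0.369  0.04 ] w 0.7334 tcp [ 0.429  -0.3026  0.0812] yaw -17.8
M 230.7471264367816 (np.float64(238.20138888888889), np.float64(400.11650485436894)) L 207.13636363636363 (np.float64(248.61946902654867), np.float64(392.83333333333337))
L len 0.07116586152538777
L-M tool mm [ 0.74  0.2  39.56]
```

servo_tool(deltas=[[[0,0,0],0],[[0,0,0],0],[[0,0,0],0],[[0,0,0],0],[[0,0,0],0]], hand=-1)

```text
time_s: 14.85
tcp_pos: [0.4288, -0.3026, 0.0814]
tool_rot: [[0.952, -0.306, -0.0], [-0.306, -0.952, 0.0], [-0.0, -0.0, -1.0]]
wrist_force: [0.1, -0.4, 0.1]
width: 0.973
```

```bash
python3 st.py;python3 al.py w17.png .074 .0355 .032 .0324 222; python3 - <<'E'
from h import *
a,_=save('scene','s17.png')
x=cv2.resize(a[150:270,130:290],None,fx=5,fy=5,interpolation=cv2.INTER_CUBIC);cv2.imwrite('pics/s17c.png',x[:,:,::-1])
E
```

```text
t 14.85 F [ 0.14 -0.39  0.06] T [ 0.018  0.004 -0.007] w 0.9734 tcp [ 0.4288 -0.3026  0.0814] yaw -17.8
M 229.8452380952381 (np.float64(242.54901960784315), np.float64(401.5897435897436)) L 206.8470588235294 (np.float64(249.6422018348624), np.float64(393.59278350515467))
L len 0.0710948899816635
L-M tool mm [3.000e-02 4.600e-01 3.976e+01]
```

View pics/s17c.png

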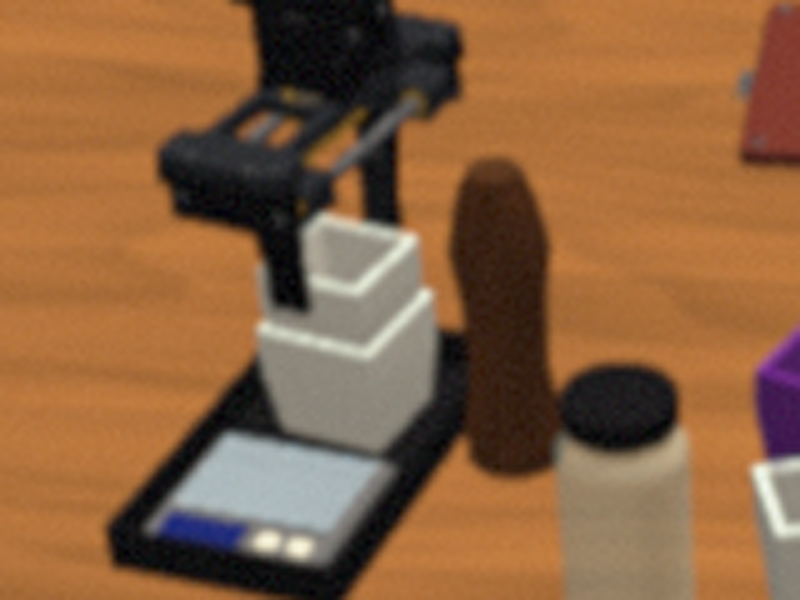

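View pics/w17.png

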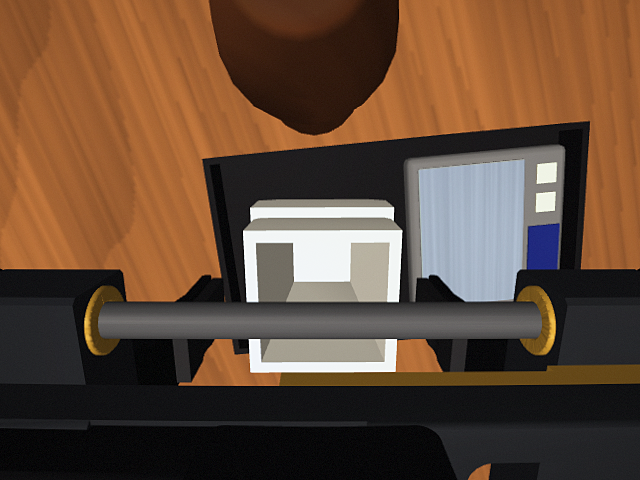

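```bash
python3 - <<'E'
from h import *
im,cm=load('w17.png')
for z in(.108,.11,.112,.114):
    P=onz(cm,[[242.5,229.85],[401.6,229.85],[396.5,373],[249,373]],z); e=np.diff(P,axis=0)
    print(z,(np.linalg.norm(e,axis=1)*1e3).round(1),np.degrees(np.arctan2(e[:,1],e[:,0])).round(2),P.mean(0).round(4))
g=im.min(2); print(g[368:378,[255,320,390]].T, g[226:234,[250,320,395]].T)
print(g[362,240:256],g[362,388:402])
E
```

```text
0.108 [65.6 66.6 67.1] [ -17.78 -106.76  162.21] [ 0.4281 -0.3036  0.108 ]
0.11 [64.7 65.7 66.2] [ -17.78 -106.76  162.21] [ 0.4283 -0.3028  0.11  ]
0.112 [63.9 64.9 65.4] [ -17.78 -106.76  162.21] [ 0.4285 -0.3019  0.112 ]
0.114 [63.1 64.  64.5] [ -17.78 -106.76  162.21] [ 0.4288 -0.3011  0.114 ]
[[241 241 242 247 190  36  46  53  52  57]
 [241 241 244 255 129  13  22  25  25  28]
 [241 241 245 255  11  15  27  24  22  27]] [[126 125 125 116 168 238 246 243]
 [127 128 127 115 200 244 245 242]
 [126 125 125 111 222 249 244 243]]
[ 53  51  55  53  53  54  51  50  41  90 244 244 242 241 240 241] [240 240 241 241 241 241 244 243  24  49  53  57  54  52]
```

servo_tool(deltas=[[[0,0,-0.5],0],[[0,0,-2],0],[[0,0,-4.5],0],[[0,0,-7.5],0],[[0,0,-10.5],0],[[0,1,-13.5],0],[[0,3,-15.5],0],[[0,5,-15.5],0],[[0,5,-15.5],0],[[0,5,-15.5],0]])

```text
time_s: 15.78
tcp_pos: [0.413, -0.3512, 0.2368]
tool_rot: [[0.951, -0.308, 0.0], [-0.308, -0.951, -0.0], [0.0, 0.0, -1.0]]
wrist_force: [0.9, 0.1, -0.0]
width: 1.001
```

```bash
python3 st.py; python3 - <<'E'
from h import *
save('wrist','w18.png'); rel((.6205,-.02,.25))
E
```

```text
t 15.7833 F [ 0.88  0.13 -0.04] T [-0.02   0.051 -0.018] w 1.0006 tcp [ 0.413  -0.3512  0.2368] yaw -17.94
tcp [ 0.4135 -0.35    0.2363] yaw -17.84 tool delta cm [  9.59 -37.76  -1.37]
```

View pics/w18.png

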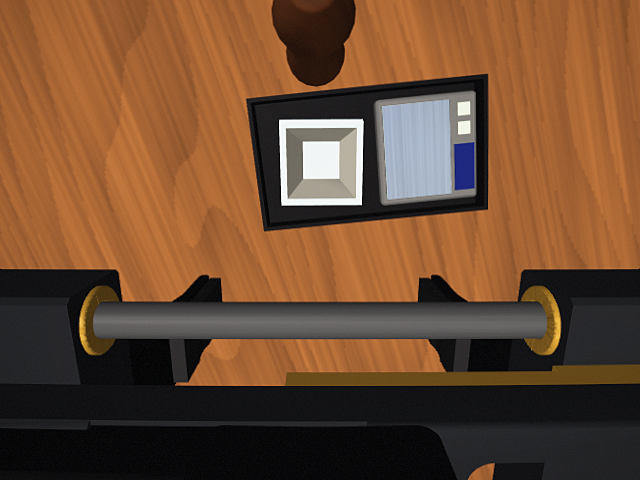

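```bash
python3 - <<'E'
from h import *
for t in (150,200):
  rim('w18.png',.112,(270,110,368,212),t)
_,cm=load('w18.png'); print(proj(cm,[[.4276,-.3015,.112]]),proj(cm,[[.4276,-.3015,.074]]))
# purple pots in initial wrist view
im,cm=load('wrist0.png'); hsv=cv2.cvtColor(im,cv2.COLOR_RGB2HSV)
_,cs=load('scene0.png')
print('purple rims',onz(cm,[[103,222],[170,252],[155,300],[88,280]],.105).round(3)); print(onz(cm,[[193,73],[274,51],[298,135],[221,156]],.105).mean(0),onz(cm,[[366,17],[455,14],[453,104],[368,109]],.105).mean(0))
for z in (.085,.105): print('behind purple scene',onz(cs,[[282,227]],z))
E
```

```text
w18.png thr 150 rect c 428.8 -301.0 size 65.4 64.0 ang 72.49
 quad [[362, 119], [361, 204], [282, 205], [279, 120]] c [ 428.7 -301.1] sides [64.8 62.9 64.8 62.8] ang [72.8 72.8 72.8 72.8]
w18.png thr 200 rect c 428.8 -300.9 size 64.8 63.9 ang 72.48
 quad [[362, 119], [361, 204], [282, 204], [279, 120]] c [ 428.8 -300.9] sides [64.8 62.8 64.  62.8] ang [72.8 72.1 72.8 72.8]
[[319.77304101 163.98143137]] [[319.72442914 161.92221499]]
purple rims [[ 0.489  0.012  0.105]
 [ 0.536 -0.011  0.105]
 [ 0.521 -0.049  0.105]
 [ 0.471 -0.033  0.105]]
[0.59805319 0.09332255 0.105     ] [0.70824738 0.12047674 0.105     ]
behind purple scene [[ 0.50219567 -0.06145678  0.085     ]]
behind purple scene [[ 0.53125591 -0.05840441  0.105     ]]
```

servo_tool(deltas=[[[0.6,-1.5,0],-0.4],[[1.8,-4.5,0],-1.2],[[3.2,-8,0],-2],[[4.6,-11.5,0],-2.8],[[6,-15,0],-3.7],[[7.4,-18.5,0],-4.6],[[8.8,-22,0],-5.5],[[10.2,-25.5,0],-6.4],[[11.6,-29,0],-7.1],[[12.7,-32,0],-7.1]])

```text
time_s: 16.67
tcp_pos: [0.6336, -0.0789, 0.2355]
tool_rot: [[0.95, 0.313, -0.001], [0.313, -0.95, 0.002], [-0.001, -0.002, -1.0]]
wrist_force: [-0.5, -0.1, -0.5]
width: 1.001
```

servo_tool(deltas=[[[0,0,0],0],[[0,0,0],0],[[0,0,0],0],[[0,0,0],0]])

```text
time_s: 17.0
tcp_pos: [0.6318, -0.0848, 0.2363]
tool_rot: [[0.953, 0.304, -0.001], [0.304, -0.953, -0.0], [-0.001, 0.0, -1.0]]
wrist_force: [0.2, -0.7, -0.8]
width: 1.0
```

```bash
python3 st.py; python3 - <<'E'
from h import *
save('wrist','w19.png'); rel((.6205,-.02,.25))
E
```

```text
t 17.0 F [ 0.22 -0.75 -0.84] T [0.027 0.013 0.011] w 0.9999 tcp [ 0.6318 -0.0848  0.2363] yaw 17.67
tcp [ 0.6318 -0.0852  0.2364] yaw 17.63 tool delta cm [ 0.9  -6.55 -1.36]
```

View pics/w19.png

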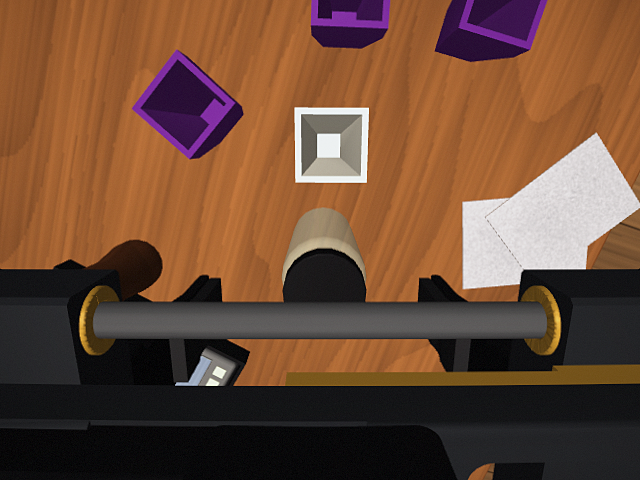

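The small white pot's rim is at (295–368, 108–183), square to the tool; the jar's black lid (~325,275) sits under the gripper; purple pots are clear.

```bash
python3 - <<'E'
from h import *
for t in (150,200):
  r=rim('w19.png',.105,(280,95,385,200),t)
rel((r[0],r[1],.105-.0324))
_,cm=load('w19.png'); print('jar lid',onz(cm,[[325,278]],.175))
E
```

```text
w19.png thr 150 rect c 618.6 -18.8 size 57.4 57.2 ang 17.71
 quad [[295, 107], [368, 108], [366, 182], [295, 181]] c [618.6 -18.8] sides [56.  56.5 56.9 56.4] ang [17.  17.7 16.9 16.9]
w19.png thr 200 rect c 618.7 -19.1 size 56.9 56.6 ang 17.52
 quad [[368, 108], [366, 181], [296, 181], [295, 108]] c [618.8 -18.7] sides [55.7 56.  55.7 56.1] ang [17.7 17.7 17.7 17.7]
tcp [ 0.6318 -0.0852  0.2364] yaw 17.63 tool delta cm [ 0.75 -6.69 16.38]
jar lid [[ 0.63946557 -0.10169391  0.175     ]]
```

servo_tool(deltas=[[[0.3,-1.5,0],0],[[0.6,-3.5,0],0],[[0.85,-5.5,0],0],[[0.85,-6.6,0],0],[[0.85,-6.6,0.5],0],[[0.85,-6.6,3],0],[[0.85,-6.6,6],0],[[0.85,-6.6,9],0],[[0.85,-6.6,11.5],0],[[0.85,-6.6,12.2],0]])

```text
time_s: 17.88
tcp_pos: [0.6177, -0.0209, 0.1099]
tool_rot: [[0.953, 0.302, -0.006], [0.302, -0.953, -0.001], [-0.006, -0.001, -1.0]]
wrist_force: [-0.0, -0.1, -0.8]
width: 0.999
```

servo_tool(deltas=[[[0,0,0],0],[[0,0,0],0],[[0,0,0],0]])

```text
time_s: 18.13
tcp_pos: [0.6217, -0.0196, 0.1164]
tool_rot: [[0.953, 0.303, 0.003], [0.303, -0.953, -0.0], [0.003, 0.001, -1.0]]
wrist_force: [0.4, 0.1, 0.1]
width: 1.0
```

```bash
python3 st.py; python3 - <<'E'
from h import *
save('wrist','w20.png'); rel((.6187,-.0189,.0726))
E
```

```text
t 18.1333 F [0.42 0.07 0.14] T [ 0.046 -0.018  0.028] w 1.0004 tcp [ 0.6217 -0.0196  0.1164] yaw 17.66
tcp [ 0.6217 -0.0194  0.1164] yaw 17.67 tool delta cm [-0.28 -0.14  4.38]
```

View pics/w20.png

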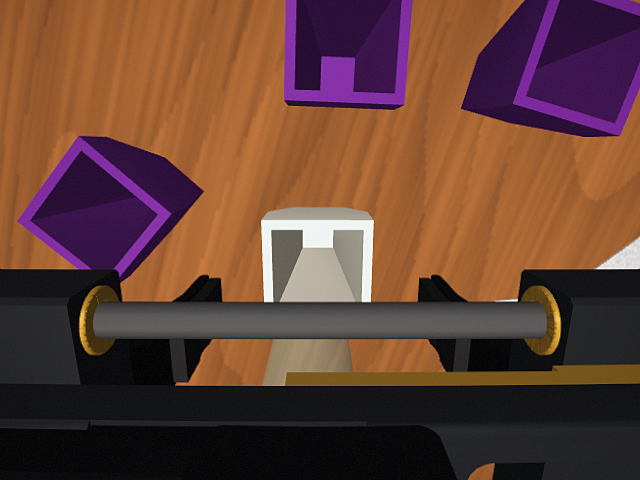

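```bash
python3 - <<'E'
from h import *
im,cm=load('w20.png'); g=im.min(2); print(g[215:223,[285,350]].T,g[228,258:266],g[228,368:378])
s=env.observe();R=s['tool_rot']
P=onz(cm,[[261.5,219.5],[373.5,219.5]],.105); print(np.linalg.norm(P[1]-P[0]),np.degrees(np.arctan2(*(P[1]-P[0])[1::-1])))
c=P.mean(0)+R[:,1]*.0285; rel((c[0],c[1],.0726))
E
```

```text
[[146 147 149 142 158 232 244 240]
 [142 145 146 145 158 233 244 239]] [ 48  47  31 164 245 240 239 240] [239 240 240 241 247 166  35  50  50  52]
0.05689475193468984 17.65357570083389
tcp [ 0.6217 -0.0194  0.1164] yaw 17.67 tool delta cm [-0.26 -0.17  4.38]
```

servo_tool(deltas=[[[-0.12,-0.13,0.4],0],[[-0.12,-0.13,1.2],0],[[-0.12,-0.13,2.2],0],[[-0.12,-0.13,3.2],0],[[-0.12,-0.13,4.0],0],[[-0.12,-0.13,4.2],0],[[-0.12,-0.13,4.2],0],[[-0.12,-0.13,4.2],0]])

```text
time_s: 18.85
tcp_pos: [0.6189, -0.0181, 0.0722]
tool_rot: [[0.953, 0.304, -0.0], [0.304, -0.953, -0.0], [-0.0, -0.0, -1.0]]
wrist_force: [0.7, -0.3, 0.8]
width: 1.0
```

```bash
python3 st.py;python3 - <<'E'
from h import *
im,cm=save('wrist','w21.png'); rel((.6187,-.0189,.0726))
E
```

```text
t 18.85 F [ 0.67 -0.3   0.77] T [ 0.073 -0.053 -0.015] w 0.9998 tcp [ 0.6189 -0.0181  0.0722] yaw 17.69
tcp [ 0.6192 -0.0181  0.0726] yaw 17.7 tool delta cm [-0.07  0.06  0.  ]
```

View pics/w21.png

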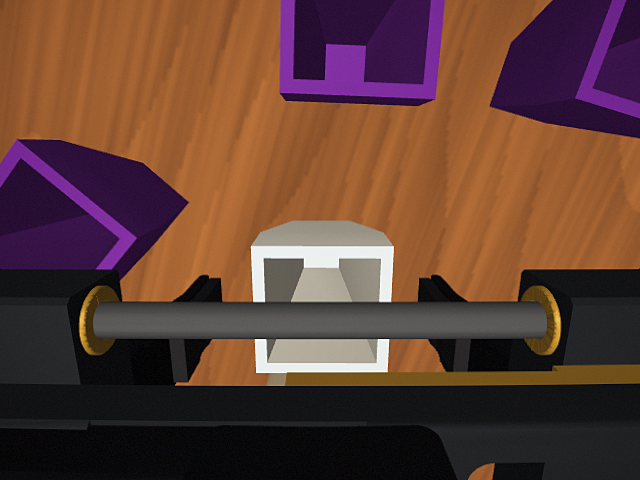

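servo_tool(deltas=[[[0,0,0],0],[[0,0,0],0],[[0,0,0],0],[[0,0,0],0],[[0,0,0],0],[[0,0,0],0],[[0,0,0],0]], hand=1, force=10)

```text
time_s: 19.48
tcp_pos: [0.619, -0.018, 0.0724]
tool_rot: [[0.953, 0.304, 0.0], [0.304, -0.953, 0.0], [0.0, 0.0, -1.0]]
wrist_force: [-0.4, 0.3, 0.6]
width: 0.654
```

servo_tool(deltas=[[[0,0,0],0],[[0,0,0],0],[[0,0,0],0]], force=25)

```text
time_s: 19.73
tcp_pos: [0.619, -0.0181, 0.0725]
tool_rot: [[0.953, 0.304, 0.0], [0.304, -0.953, 0.0], [0.0, 0.0, -1.0]]
wrist_force: [-0.5, 0.1, 1.9]
width: 0.654
```

```bash
python3 st.py
```

```text
t 19.7333 F [-0.46  0.14  1.89] T [ 0.053 -0.073 -0.039] w 0.654 tcp [ 0.619  -0.0181  0.0725] yaw 17.7
```

servo_tool(deltas=[[[0,0,-0.3],0],[[0,0,-1],0],[[0,0,-2],0],[[0,0,-3],0],[[0,0,-3],0],[[0,0,-3],0]])

```text
time_s: 20.23
tcp_pos: [0.6196, -0.018, 0.1035]
tool_rot: [[0.953, 0.304, 0.002], [0.304, -0.953, 0.0], [0.002, 0.0, -1.0]]
wrist_force: [0.7, 0.4, -3.7]
width: 0.654
```

```bash
python3 st.py;python3 - <<'E'
from h import *
im,cm=save('wrist','w22.png');a,_=save('scene','s22.png')
x=cv2.resize(a[180:300,210:370],None,fx=5,fy=5,interpolation=cv2.INTER_CUBIC);cv2.imwrite('pics/s22c.png',x[:,:,::-1])
E
```

```text
t 20.2333 F [ 0.7   0.36 -3.65] T [ 0.023 -0.008 -0.028] w 0.6538 tcp [ 0.6196 -0.018   0.1035] yaw 17.7
```

View pics/w22.png

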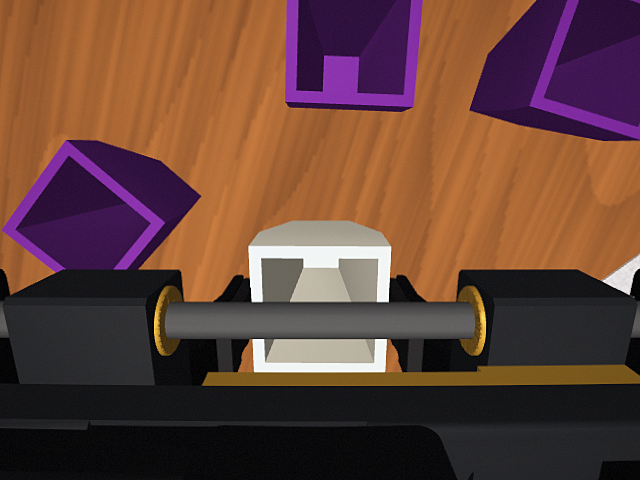

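View pics/s22c.png

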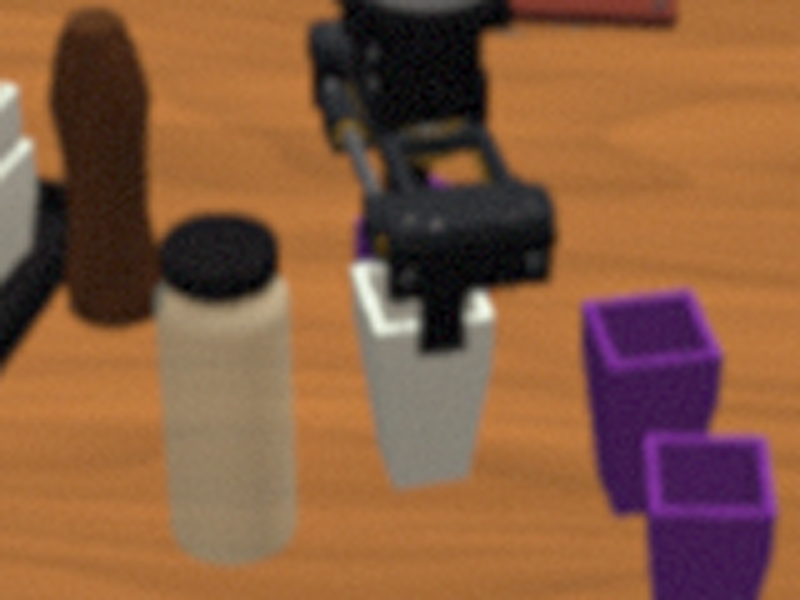

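servo_tool(deltas=[[[0,0,-1],0],[[0,0,-3],0],[[0,0,-6],0],[[0,0,-9],0],[[0,0,-12],0],[[0,0,-15],0],[[0,0,-17.5],0],[[0,0,-18.7],0],[[-0.5,0.5,-18.7],0],[[-1.7,1.5,-18.7],0]])

```text
time_s: 21.17
tcp_pos: [0.6073, -0.0361, 0.2882]
tool_rot: [[0.952, 0.307, -0.001], [0.307, -0.952, 0.001], [-0.001, -0.001, -1.0]]
wrist_force: [-0.1, 0.6, -3.8]
width: 0.653
```

servo_tool(deltas=[[[-1.7,1.5,0],0],[[-3.6,3.2,0],0],[[-5.5,4.9,0],0],[[-7.4,6.6,0],0],[[-9.3,8.3,0],0],[[-11.2,10,0],0],[[-13.1,11.7,0],0],[[-15,13.2,0],0],[[-16.7,14.7,0],0],[[-18.2,16,0],0]])

```text
time_s: 22.0
tcp_pos: [0.4791, -0.2475, 0.287]
tool_rot: [[0.953, 0.302, -0.004], [0.302, -0.953, 0.001], [-0.003, -0.002, -1.0]]
wrist_force: [0.8, 0.4, -2.6]
width: 0.651
```

servo_tool(deltas=[[[-1.6,1.4,0],0.6],[[-3.2,2.8,0],1.4],[[-4.8,4.2,0],2.2],[[-6.4,5.6,0],3],[[-8,7,0],3.8],[[-9.5,8.4,0],4.7],[[-10.7,9.4,0],5.6],[[-11.3,10,0],6.4],[[-11.5,10.2,0],7],[[-11.5,10.2,0],7.04]])

```text
time_s: 22.83
tcp_pos: [0.4015, -0.3787, 0.2878]
tool_rot: [[0.951, -0.308, -0.002], [-0.308, -0.951, 0.001], [-0.002, -0.0, -1.0]]
wrist_force: [-0.8, 0.1, -3.9]
width: 0.653
```

servo_tool(deltas=[[[0,0,0],0],[[0,0,0],0],[[0,0,0],0]])

```text
time_s: 23.08
tcp_pos: [0.4039, -0.377, 0.2889]
tool_rot: [[0.954, -0.299, -0.001], [-0.299, -0.954, 0.001], [-0.001, -0.0, -1.0]]
wrist_force: [0.4, -0.6, -2.2]
width: 0.653
```

```bash
python3 st.py;python3 - <<'E'
from h import *
im,cm=save('wrist','w23.png');rel((.4288,-.301,.2))
E
```

```text
t 23.0833 F [ 0.43 -0.64 -2.24] T [-0.005  0.024  0.018] w 0.6531 tcp [ 0.4039 -0.377   0.2889] yaw -17.42
tcp [ 0.404  -0.377   0.2891] yaw -17.43 tool delta cm [ 0.09 -7.99  8.91]
```

View pics/w23.png

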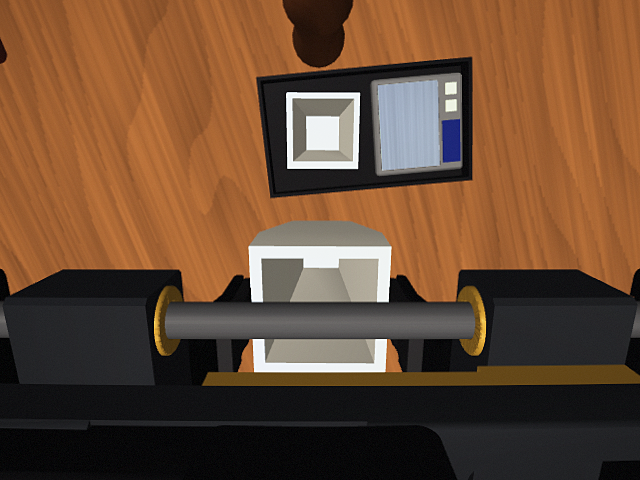

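```bash
python3 - <<'E'
from h import *
for t in(150,200): r=rim('w23.png',.112,(278,85,367,176),t)
im,cm=load('w23.png'); g=im.min(2)
print(g[242:250,[280,350]].T,g[252,244:254],g[252,386:396],g[366:378,[280,350]].T,g[365,246:258],g[365,380:392])
s=env.observe();R=s['tool_rot'];z=s['tcp_pos'][2]+.0325
P=onz(cm,[[248.5,245.5],[390.5,245.5],[386.5,372.5],[252.5,372.5]],z);e=np.diff(P,axis=0);print(np.linalg.norm(e,axis=1))
rel((r[0],r[1],.2));rel(P.mean(0))
E
```

```text
w23.png thr 150 rect c 428.2 -302.3 size 65.3 64.4 ang 72.52
 quad [[287, 92], [359, 93], [357, 168], [287, 168]] c [ 428.2 -302.5] sides [62.8 64.5 63.7 65.3] ang [71.9 72.3 72.6 71.5]
w23.png thr 200 rect c 428.2 -302.3 size 65.3 64.4 ang 72.54
 quad [[287, 92], [359, 93], [357, 168], [287, 167]] c [ 428.2 -302.3] sides [62.8 64.5 63.7 64.4] ang [71.9 72.3 71.8 71.5]
[[122 124 125 111 220 247 241 240]
 [123 121 124 112 192 242 243 240]] [ 52  55  53  39  88 247 242 240 240 240] [240 240 240 241 248  93  40  50  54  55] [[240 240 239 239 241 255 113  13  18  21  24  21]
 [240 238 239 239 242 255 116  14  21  23  23  27]] [ 54  54  55  58  57  54  43  87 240 241 239 239] [239 239 239 239 241 214  29  50  55  59  57  61]
[0.05681954 0.05731918 0.05856568]
tcp [ 0.404  -0.377   0.2891] yaw -17.43 tool delta cm [ 0.07 -7.85  8.91]
tcp [ 0.404  -0.377   0.2891] yaw -17.43 tool delta cm [-0.18  0.16 -3.25]
```

servo_tool(deltas=[[[0.05,-1,0],0],[[0.1,-2.8,0],0],[[0.15,-4.8,0],0],[[0.25,-6.8,0],0],[[0.25,-8,0],0],[[0.25,-8,1.5],0],[[0.25,-8,3.5],0],[[0.25,-8,5.5],0],[[0.25,-8,7.5],0],[[0.25,-8,8.7],0]])

```text
time_s: 23.97
tcp_pos: [0.4301, -0.3004, 0.2004]
tool_rot: [[0.954, -0.299, -0.002], [-0.299, -0.954, 0.001], [-0.002, -0.0, -1.0]]
wrist_force: [-0.1, 0.8, -3.1]
width: 0.649
```

servo_tool(deltas=[[[0,0,0.3],0],[[0,0,0.5],0],[[0,0,0.5],0],[[0,0,0.5],0]])

```text
time_s: 24.3
tcp_pos: [0.431, -0.3021, 0.1984]
tool_rot: [[0.954, -0.301, 0.001], [-0.301, -0.954, -0.001], [0.001, 0.0, -1.0]]
wrist_force: [-0.8, -0.2, -2.6]
width: 0.653
```

```bash
python3 st.py;python3 al.py w24.png .112 .032 .0285 .0325 235; python3 st.py
```

```text
t 24.3 F [-0.77 -0.19 -2.61] T [0.029 0.107 0.027] w 0.6531 tcp [ 0.431  -0.3021  0.1984] yaw -17.5
M 245.60526315789474 (np.float64(247.47222222222223), np.float64(393.7368421052631)) L 185.17391304347825 (np.float64(273.3915343915344), np.float64(363.45098039215685))
L len 0.06201586884424036
L-M tool mm [ -1.19  -8.77 118.92]
t 24.35 F [ 0.01  0.22 -2.53] T [0.023 0.051 0.012] w 0.6503 tcp [ 0.431  -0.3022  0.1984] yaw -17.5
```

View pics/w24.png

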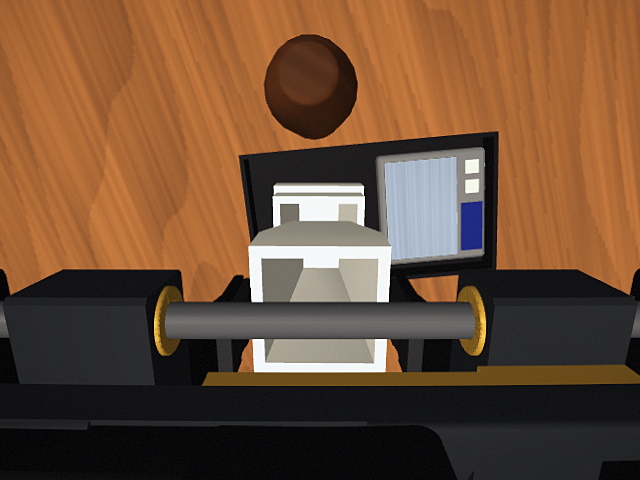

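```bash
sed -e 's/^def cross.*/def cross(a,i,thr):/' -e "s/    return i-1+(thr-a\[i-1\])\/(a\[i\]-a\[i-1\])/    return i-1+float(np.clip((thr-a[i-1])\/(a[i]-a[i-1]),0,1))/" -e 's/int(rowM)+5/int(rowM)+8/' -e 's/lr(int(rowL)+4/lr(int(rowL)+6/' -e "s/fr(300,150,/fr(300,int(sys.argv[7]),/" -e "s/im,cm=save('wrist',f)/im,cm=(load(f) if len(sys.argv)>8 else save('wrist',f))/" al.py > al2.py; grep -n "cross\|float(np" al2.py; python3 al2.py w24.png .112 .032 .0285 .0325 235 191 x; python3 - <<'E'
from h import *
im,_=load('w24.png');print(im.min(2)[180:204,300])
E
```

```text
6:def cross(a,i,thr):
7:    return i-1+float(np.clip((thr-a[i-1])/(a[i]-a[i-1]),0,1))
9:    v=g[:,col]; i=[r for r in range(a,b) if v[r]>185][0]; return cross(v,i,185)
12:    return cross(v,i,140), 639-cross(v[::-1],639-j,140)
M 245.60526315789474 (248.26315789473685, 391.0) L 190.0 (272.2824427480916, 387.0)
L len 0.07925377130668923
L-M tool mm [  6.95  -5.47 118.94]
[ 28  25  51 105 126 173 242 249 246 245 247 247 200 113 124 116 228 252
 246 245 245 245 247 248]al2.py:7: RuntimeWarning: divide by zero encountered in scalar divide
  return i-1+float(np.clip((thr-a[i-1])/(a[i]-a[i-1]),0,1))
```

```bash
cat > al3.py <<'E'
import sys
from h import *
f=sys.argv[1]; zl,hl,hm,off=map(float,sys.argv[2:6]); rm,rl=int(sys.argv[6]),int(sys.argv[7])
s=env.observe();R=s['tool_rot'];z=s['tcp_pos'][2]+off
im,cm=(load(f) if len(sys.argv)>8 else save('wrist',f)); g=im.min(2).astype(float)
def row(a):
    v=np.median(g[:,290:350],axis=1); i=a
    while v[i]<185: i+=1
    return i-1+(185-v[i-1])/(v[i]-v[i-1]) if v[i-1]<185 else i
def lr(r):
    v=np.median(g[r+2:r+5],axis=0); i=j=318
    while v[i]>150: i-=1
    while v[j]>150: j+=1
    return i+(150-v[i])/(v[i+1]-v[i]), j-(150-v[j])/(v[j-1]-v[j])
def P(a,zz):
    r=row(a); l,rr=lr(int(r+.5)); Q=onz(cm,[[l,r],[rr,r]],zz); d=Q[1]-Q[0]
    print(' row %.1f cols %.1f %.1f len %.1f ang %.2f'%(r,l,rr,np.linalg.norm(d)*1e3,np.degrees(np.arctan2(d[1],d[0]))))
    return Q.mean(0)
d=R.T@(P(rl,zl)+R[:,1]*hl-P(rm,z)-R[:,1]*hm)*1000
print('lower-upper tool mm',d.round(2))
E
python3 al3.py w24.png .112 .032 .0285 .0325 235 193 x
```

```text
row 195.6 cols 272.4 364.4 len 63.7 ang -17.49
 row 245.6 cols 247.8 457.3 len 84.1 ang -17.50
lower-upper tool mm [-14.08  -1.57 118.91]
```

```bash
sed -i "s/^d=R.T.*/Q=onz(cm,[[248.5,245.5],[390.5,245.5]],z).mean(0)\nd=R.T@(P(rl,zl)+R[:,1]*hl-Q-R[:,1]*hm)*1000/" al3.py; python3 al3.py w24.png .112 .032 .0285 .0325 235 193 x
```

```text
row 195.6 cols 272.4 364.4 len 63.7 ang -17.49
lower-upper tool mm [ -0.76  -1.53 118.93]
```

```bash
python3 - <<'E'
from h import *
a,_=save('scene','s24.png');b,_=save('side','d24.png')
x=cv2.resize(a[130:250,140:260],None,fx=5,fy=5,interpolation=cv2.INTER_CUBIC)
y=cv2.resize(b[95:215,365:485][:, :40*3],None,fx=5,fy=5,interpolation=cv2.INTER_CUBIC)
cv2.imwrite('pics/sd24.png',np.hstack([x[:, :400],y[:, :400]])[:,:,::-1])
E
```

```text
(no output)
```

View pics/sd24.png

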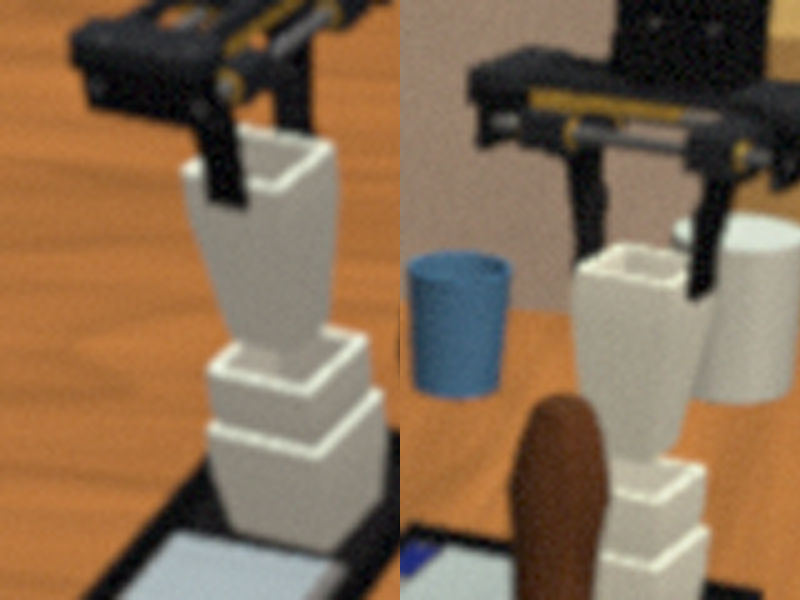

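servo_tool(deltas=[[[-0.07,-0.15,0.3],0],[[-0.07,-0.15,1],0],[[-0.07,-0.15,1.8],0],[[-0.07,-0.15,2.6],0],[[-0.07,-0.15,3.4],0],[[-0.07,-0.15,4.2],0],[[-0.07,-0.15,4.8],0],[[-0.07,-0.15,5.0],0],[[-0.07,-0.15,5.0],0],[[-0.07,-0.15,5.0],0]])

```text
time_s: 25.28
tcp_pos: [0.4303, -0.3004, 0.1474]
tool_rot: [[0.954, -0.301, -0.0], [-0.301, -0.954, -0.0], [0.0, 0.0, -1.0]]
wrist_force: [0.1, -0.1, -3.4]
width: 0.653
```

```bash
python3 st.py; python3 - <<'E'
from h import *
im,_=save('wrist','w25.png');print(im.min(2)[185:235,300])
E
```

```text
t 25.2833 F [ 0.14 -0.14 -3.41] T [-0.019  0.064 -0.002] w 0.6535 tcp [ 0.4303 -0.3004  0.1474] yaw -17.51
[ 31  32  33  30  27  20  93 140 132 125 178 244 250 248 247 247 248 254
 233 111 128 132 134 131 120 234 253 248 247 247 247 247 247 248 252 238
 132 114 119 122 122 122 124 125 124 125 125 125 127 129]
```

View pics/w25.png

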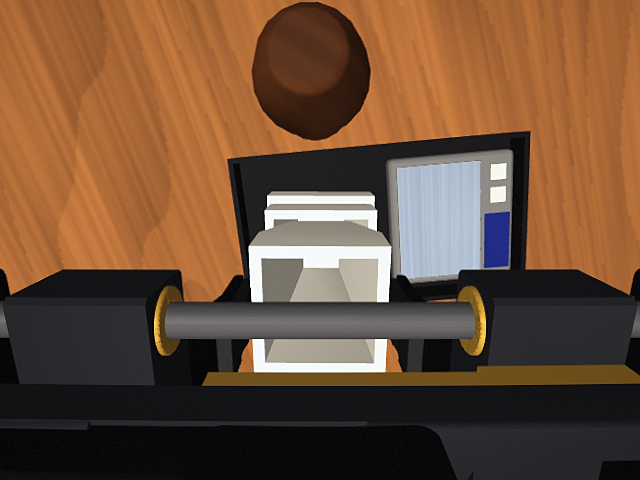

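Medium's rim far edge begins at row ~210, columns 264–377; small's at row 245.

```bash
python3 al3.py w25.png .112 .032 .0285 .0325 235 206 x
```

```text
row 209.6 cols 264.0 376.6 len 63.9 ang -17.49
lower-upper tool mm [4.000e-01 4.000e-02 6.819e+01]
```

servo_tool(deltas=[[[0.02,0,0.3],0],[[0.03,0,0.7],0],[[0.03,0,1.1],0],[[0.03,0,1.5],0],[[0.03,0,1.8],0],[[0.03,0,2.0],0],[[0.03,0,2.0],0],[[0.03,0,2.0],0]])

```text
time_s: 26.0
tcp_pos: [0.4304, -0.3003, 0.1273]
tool_rot: [[0.954, -0.301, -0.0], [-0.301, -0.954, 0.0], [-0.0, 0.0, -1.0]]
wrist_force: [0.3, 0.0, -3.3]
width: 0.653
```

```bash
python3 st.py; python3 - <<'E'
from h import *
im,_=save('wrist','w26.png');print(im.min(2)[205:225,300])
E
python3 al3.py w26.png .112 .032 .0285 .0325 235 212 x; python3 st.py
```

```text
t 26.0 F [ 0.28  0.04 -3.27] T [-0.022  0.019  0.011] w 0.6532 tcp [ 0.4304 -0.3003  0.1273] yaw -17.5
[247 249 250 202 114 129 133 134 132 135 125 181 245 251 247 247 247 247
 247 249]
 row 216.1 cols 258.6 382.3 len 64.0 ang -17.48
lower-upper tool mm [ 0.47  0.14 47.93]
t 26.05 F [ 0.42 -0.46 -3.16] T [-0.016  0.036 -0.04 ] w 0.651 tcp [ 0.4305 -0.3004  0.1274] yaw -17.51
```

servo_tool(deltas=[[[0,0,0.1],0],[[0,0,0.2],0],[[0,0,0.3],0],[[0,0,0.4],0],[[0,0,0.5],0],[[0,0,0.5],0],[[0,0,0.5],0]])

```text
time_s: 26.63
tcp_pos: [0.4304, -0.3003, 0.1223]
tool_rot: [[0.954, -0.301, -0.0], [-0.301, -0.954, 0.0], [-0.0, 0.0, -1.0]]
wrist_force: [0.0, 0.2, -3.6]
width: 0.652
```

```bash
python3 st.py; python3 al3.py w27.png .112 .032 .0285 .0325 235 214; python3 st.py
```

```text
t 26.6333 F [ 0.04  0.18 -3.57] T [-0.032  0.039 -0.006] w 0.6521 tcp [ 0.4304 -0.3003  0.1223] yaw -17.5
 row 217.7 cols 257.0 383.6 len 63.9 ang -17.48
lower-upper tool mm [ 0.39  0.05 42.77]
t 26.6833 F [-0.87 -0.35 -3.29] T [-0.053  0.004  0.02 ] w 0.6531 tcp [ 0.4305 -0.3003  0.1223] yaw -17.5
```

Still free, 5 mm above nominal rest. Smaller steps.

servo_tool(deltas=[[[0,0,0.05],0],[[0,0,0.1],0],[[0,0,0.15],0],[[0,0,0.2],0],[[0,0,0.2],0],[[0,0,0.2],0]])

```text
time_s: 27.18
tcp_pos: [0.4305, -0.3003, 0.1203]
tool_rot: [[0.954, -0.301, -0.0], [-0.301, -0.954, 0.0], [-0.0, 0.0, -1.0]]
wrist_force: [-0.2, -0.3, -2.6]
width: 0.652
```

```bash
python3 st.py; python3 al3.py w28.png .112 .032 .0285 .0325 235 214; python3 st.py
```

```text
t 27.1833 F [-0.2  -0.32 -2.6 ] T [0.015 0.043 0.037] w 0.6521 tcp [ 0.4305 -0.3003  0.1203] yaw -17.5
 row 218.6 cols 256.4 384.4 len 64.0 ang -17.48
lower-upper tool mm [ 0.46  0.12 40.8 ]
t 27.2333 F [ 0.49 -1.05 -2.87] T [-0.036  0.022 -0.02 ] w 0.6483 tcp [ 0.4305 -0.3003  0.1203] yaw -17.5
```

servo_tool(deltas=[[[0,0,0.05],0],[[0,0,0.1],0],[[0,0,0.1],0],[[0,0,0.1],0]])

```text
time_s: 27.57
tcp_pos: [0.4305, -0.3003, 0.1193]
tool_rot: [[0.954, -0.301, -0.0], [-0.301, -0.954, 0.0], [-0.0, -0.0, -1.0]]
wrist_force: [-0.3, -0.4, -2.8]
width: 0.654
```

```bash
python3 st.py; python3 al3.py w29.png .112 .032 .0285 .0325 235 214; python3 st.py
```

```text
t 27.5667 F [-0.33 -0.38 -2.83] T [ 0.003  0.102 -0.021] w 0.6543 tcp [ 0.4305 -0.3003  0.1193] yaw -17.5
 row 219.1 cols 256.0 384.4 len 63.9 ang -17.48
lower-upper tool mm [ 0.34  0.2  39.82]
t 27.6167 F [-0.18 -0.77 -3.29] T [ 0.03   0.07  -0.025] w 0.6474 tcp [ 0.4305 -0.3003  0.1193] yaw -17.5
```

servo_tool(deltas=[[[0,0,0.03],0],[[0,0,0.06],0],[[0,0,0.06],0],[[0,0,0.06],0]])

```text
time_s: 27.95
tcp_pos: [0.4304, -0.3003, 0.1187]
tool_rot: [[0.954, -0.301, -0.0], [-0.301, -0.954, 0.0], [-0.0, 0.0, -1.0]]
wrist_force: [0.1, -0.3, -3.4]
width: 0.65
```

```bash
python3 st.py
```

```text
t 27.95 F [ 0.06 -0.35 -3.38] T [0.017 0.212 0.007] w 0.65 tcp [ 0.4304 -0.3003  0.1187] yaw -17.5
```

servo_tool(deltas=[[[-0.02,0,0.03],0],[[-0.02,0,0.05],0],[[-0.02,0,0.05],0],[[-0.02,0,0.05],0]])

```text
time_s: 28.28
tcp_pos: [0.4304, -0.3004, 0.1184]
tool_rot: [[0.954, -0.301, 0.0], [-0.301, -0.954, -0.0], [0.0, 0.0, -1.0]]
wrist_force: [-0.1, -0.6, -1.2]
width: 0.653
```

```bash
python3 st.py
```

```text
t 28.2833 F [-0.14 -0.57 -1.18] T [-0.036  0.31   0.017] w 0.6527 tcp [ 0.4304 -0.3004  0.1184] yaw -17.5
```

servo_tool(deltas=[[[0,0,0.02],0],[[0,0,0.03],0],[[0,0,0.03],0]])

```text
time_s: 28.53
tcp_pos: [0.4304, -0.3004, 0.1182]
tool_rot: [[0.954, -0.301, 0.0], [-0.301, -0.954, -0.0], [0.0, 0.0, -1.0]]
wrist_force: [-0.2, -0.3, 1.8]
width: 0.651
```

```bash
python3 st.py; python3 al3.py w30.png .112 .032 .0285 .0325 235 214; python3 st.py
```

```text
t 28.5333 F [-0.22 -0.3   1.77] T [0.033 0.485 0.02 ] w 0.6513 tcp [ 0.4304 -0.3004  0.1182] yaw -17.5
 row 219.4 cols 255.6 385.1 len 64.0 ang -17.48
lower-upper tool mm [ 0.41  0.14 38.67]
t 28.5833 F [-1.53 -0.67  2.76] T [-0.018  0.496  0.043] w 0.6564 tcp [ 0.4304 -0.3004  0.1182] yaw -17.5
```

servo_tool(deltas=[[[-0.01,0,-0.02],0],[[-0.01,0,-0.02],0]])

```text
time_s: 28.75
tcp_pos: [0.4303, -0.3003, 0.1182]
tool_rot: [[0.954, -0.301, 0.0], [-0.301, -0.954, -0.0], [0.0, 0.0, -1.0]]
wrist_force: [-0.3, -0.9, -0.0]
width: 0.651
```

servo_tool(deltas=[[[0,0,0],0],[[0,0,0],0],[[0,0,0],0]], force=3)

```text
time_s: 29.0
tcp_pos: [0.4304, -0.3003, 0.1182]
tool_rot: [[0.954, -0.301, 0.0], [-0.301, -0.954, -0.0], [0.0, 0.0, -1.0]]
wrist_force: [0.1, -0.8, -1.7]
width: 0.656
```

```bash
python3 st.py; python3 al3.py w31.png .112 .032 .0285 .0325 235 214
```

```text
t 29.0 F [ 0.15 -0.85 -1.68] T [-0.345 -0.153  0.063] w 0.6559 tcp [ 0.4304 -0.3003  0.1182] yaw -17.5
 row 219.4 cols 255.6 385.1 len 64.0 ang -17.49
lower-upper tool mm [ 0.41  0.15 38.68]
```

Supported and quiet; open the fingers slowly.

servo_tool(deltas=[[[0,0,0],0],[[0,0,0],0],[[0,0,0],0],[[0,0,0],0]], hand=-0.4)

```text
time_s: 29.38
tcp_pos: [0.4302, -0.3001, 0.1182]
tool_rot: [[0.954, -0.301, -0.0], [-0.301, -0.954, 0.0], [-0.0, -0.0, -1.0]]
wrist_force: [0.1, 0.7, -0.2]
width: 0.698
```

servo_tool(deltas=[[[0,0,0],0],[[0,0,0],0],[[0,0,0],0],[[0,0,0],0],[[0,0,0],0]], hand=-1)

```text
time_s: 29.8
tcp_pos: [0.4302, -0.3002, 0.1182]
tool_rot: [[0.954, -0.301, -0.0], [-0.301, -0.954, 0.0], [-0.0, 0.0, -1.0]]
wrist_force: [0.1, -0.4, 0.2]
width: 0.963
```

```bash
python3 st.py; python3 - <<'E'
from h import *
save('wrist','w32.png')
E
```

```text
t 29.8 F [ 0.11 -0.38  0.22] T [-0.029  0.057 -0.077] w 0.9632 tcp [ 0.4302 -0.3002  0.1182] yaw -17.5
```

View pics/w32.png

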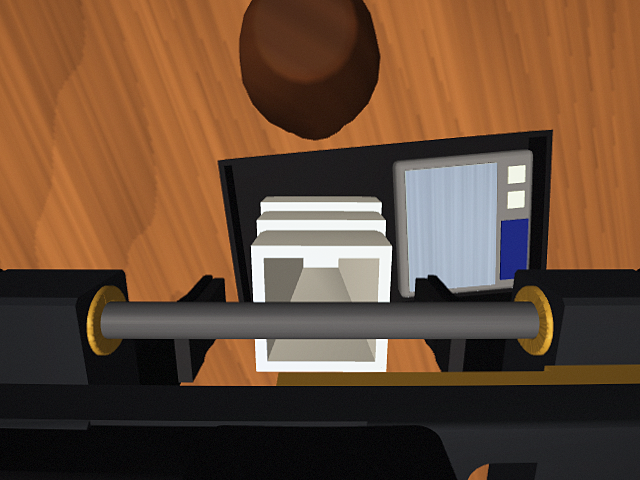

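All three rims are concentric and square (small rim 251–392 at row 245), fingers clear on both sides. Retract straight up.

servo_tool(deltas=[[[0,0,-0.5],0],[[0,0,-1.5],0],[[0,0,-3.5],0],[[0,0,-6],0],[[0,0,-8.5],0],[[0,0,-11],0],[[0,0.5,-13.5],0],[[0,2,-14.5],0],[[0,4.5,-14.5],0],[[0,6.5,-14.5],0]])

```text
time_s: 30.68
tcp_pos: [0.4107, -0.3636, 0.2654]
tool_rot: [[0.954, -0.3, 0.003], [-0.3, -0.954, -0.002], [0.003, 0.001, -1.0]]
wrist_force: [0.5, 0.1, 0.2]
width: 1.001
```

servo_tool(deltas=[[[0,1,0],0],[[0,1,0],0],[[0,1,0],0]])

```text
time_s: 30.93
tcp_pos: [0.4077, -0.3714, 0.2633]
tool_rot: [[0.953, -0.302, -0.0], [-0.302, -0.953, 0.0], [-0.0, -0.0, -1.0]]
wrist_force: [0.2, 0.4, 0.0]
width: 0.999
```

```bash
python3 st.py; python3 - <<'E'
from h import *
a,_=save('scene','s33.png');b,_=save('side','d33.png');w,_=save('wrist','w33.png')
x=cv2.resize(a[150:270,140:220],None,fx=5,fy=5,interpolation=cv2.INTER_CUBIC)
y=cv2.resize(b[130:250,375:455],None,fx=5,fy=5,interpolation=cv2.INTER_CUBIC)
cv2.imwrite('pics/sd33.png',np.hstack([x,y])[:,:,::-1])
for t in(150,200): rim('w33.png',.150,(240,40,400,260),t)
E
```

```text
t 30.9333 F [0.17 0.4  0.02] T [-0.006  0.021 -0.019] w 0.9993 tcp [ 0.4077 -0.3714  0.2633] yaw -17.55
w33.png thr 150 rect c 428.3 -302.3 size 57.8 56.9 ang 72.61
 quad [[359, 97], [357, 178], [283, 178], [281, 97]] c [ 428.3 -302.3] sides [57.8 55.7 57.8 56.1] ang [72.4 72.6 72.8 72.6]
w33.png thr 200 rect c 428.4 -302.3 size 57.8 56.9 ang 72.61
 quad [[359, 97], [357, 178], [283, 177], [281, 97]] c [ 428.3 -302.1] sides [57.8 55.7 57.1 56.1] ang [72.4 71.8 72.8 72.6]
```

View pics/sd33.png

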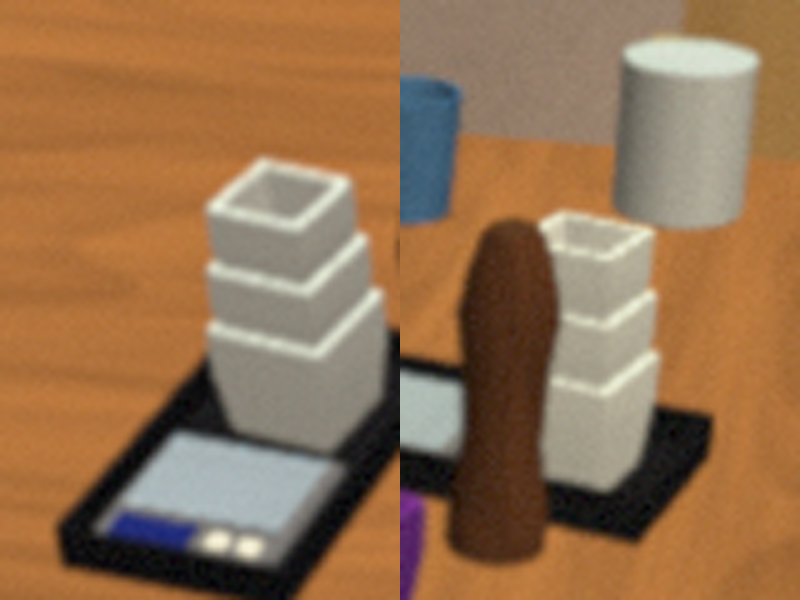

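View pics/w33.png

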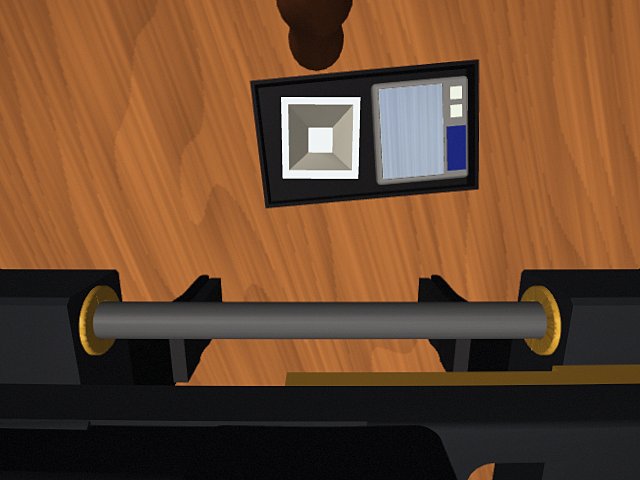

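View pics/s33.png

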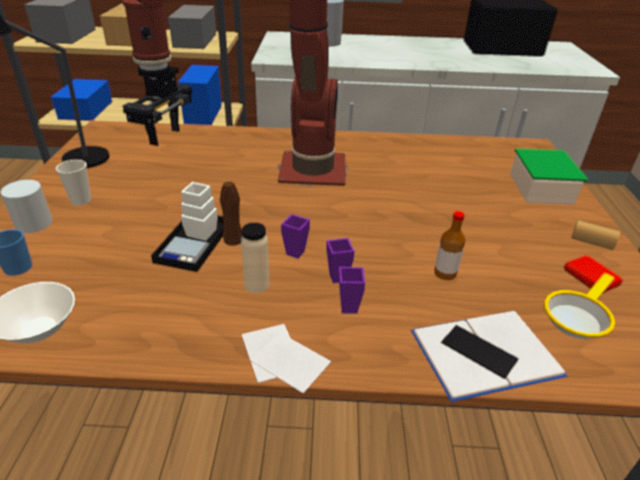

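The stack stands level and concentric (scene ~199,210); the bottle, jar, mill and purple pots are at the same pixels as at the start. Handing in.

```bash
python3 - <<'E'
from h import *
a,_=load('scene0.png');b,_=load('s33.png')
for n,(x,y,w,h) in dict(bottle=(430,205,40,80),jar=(240,240,24,55),mill=(222,180,20,68)).items():
    print(n,np.abs(a[y:y+h,x:x+w].astype(int)-b[y:y+h,x:x+w]).mean().round(2))
print(order.job_done())
E
```

```text
bottle 3.16
jar 1.79
mill 3.04
the job is handed in; nothing more can be done
None
```

The three pots are nested as asked. I lowered the medium pot into the large one in the tray, then the small pot into the medium one. I let each go once the wrist force showed it resting on the walls, then lifted the gripper clear and handed the job in at about 31 s of the 69 s.

**Last checks**
- The three rims look level, square and evenly stepped in the scene and side views.
- The rim heights agree with nominal seating to within a few mm. The small pot's rim measures 57.8 × 56.9 mm when taken at its nominal 150 mm height.
- The bottle, jar and mill show only noise-level change against the first picture. The purple pots look untouched.

**What did not go cleanly**
- **Large pot shifted:** the medium pot touched one wall early and pushed the large pot sideways, about 1 mm by the camera. I backed off and re-centred.
- **Pressed harder than intended:** while feeling for the seat, the medium pot pressed for a moment with about 10 N up on the wrist. I eased that off before letting go.
- **Settled on release:** the medium pot dropped about 2 mm and moved about 1 mm sideways when I opened the fingers, so it was not fully seated at that moment. It ended level. The small pot did not visibly settle.
- **Camera against force:** the wrist camera and the contact force disagreed by about 1 mm on the medium pot's sideways position. I think the pot was slightly tilted in the grip, but did not confirm that.

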